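Weigh a heat sink on the spring balance and mark the reading

ROBOT

A 6-joint arm with a two-finger parallel gripper is mounted at the origin on the work surface. World frame = base frame: x ahead of the robot, y to its left, z up, the work surface at z = 0. Lengths are in m, angles in degrees, forces in N, time in s.
With the tool pointing down it reaches from about 0.325 to 0.85 m from the base axis. Payload 4.4 kg.
Tool frame: the origin (TCP) lies at the very end of the fingers, on their centre line; the grasp point (between the pads) lies 19 mm behind it; z points along the fingers, y is the direction in which the jaws open and shut (so a half turn about z gives the same grasp; the last joint's range is limited). The gripper opens to 94 mm and grips with 3 to 60 N. Pads are 16 mm wide; open, the fingers measure 119 mm over their backs; the gripper's body (75 mm by 177 mm) begins 78 mm behind the grasp point.
Start: joints at [-74.8, 11.837, 88.321, -0, 79.842, -8.623], TCP at [0.232, -0.526, 0.205] pointing down, gripper open.
Joint ranges: [-156.59, 156.59], [-49.26, 127.26], [12.9, 141.05], [-63.56, 243.56], [4.71, 150.69], [-161.64, 161.64]. Speed limits (degrees/s): [159.86, 159.86, 180, 180, 180, 180].

INTERFACE

Orientations are given as [roll, pitch, yaw] about the fixed x, y, z axes, in that order (R = Rz(yaw) Ry(pitch) Rx(roll)).
In Python, from station import * gives the robot as it stands.
- The arm moves only by the tool arm_command, never from a script. Its argument "moves" is a list of rows, each a list of 3 entries, a list of its own where there are three numbers: the closure, from -1 (fully open) to 1 (shut), then the shift along the tool's x, y, z in cm, then the turn, a rotation vector about the tool's x, y, z in degrees. A call has exactly 8 rows; each row shifts and turns the pose as measured when the row begins, along the tool's axes as they then stand; what a row does not reach is not made up. A row lasts 1/8 s, in which the tool goes at most 62.5 mm and 10.7 degrees, less where a joint would pass 70% of its speed; a pose out of reach is approached as far as the arm can. A call with a gripper value outside its range is refused whole. The fingers move at their own pace and stop on an object; "newtons" is the grip in N (left out, the last holds). Time passes only in rows, so rows that do not move let the fingers close, or fill a call up. It gives the time, the measured TCP pose, the force and the opening at its end, in the units of the state.
- get_state(): the state, without advancing time (a new reading comes with each control period).
- read_camera(name): name is "side" or "top" or "wrist"; returns a dict with "image" (480x640x3 uint8, red, green, blue), "mtx" (3x3 intrinsics, pixels), "cam_to_world" (4x4, takes a point from camera to world coordinates). Camera axes: x right, y down, z forward; pixel columns grow to the right and rows downward; lengths in m; the calibration is good to about 2 mm. A picture is of the moment at which its call begins. There is no depth.
- close_job(): hands the job in, once; it reports no verdict.
The state is a dict: "t": time; "q": joint angles; "qd": joint speeds; "tau": joint torques, N m; "eef_pos": TCP position; "tcp_rot": TCP orientation; "wrist_force": force on the tool from outside, world axes, zero at the start; "moment": the same for the moment, N m; "finger_gap": finger opening in m.
Only numpy, scipy, OpenCV 4.12 (cv2) and the standard library are available. Lean on these libraries where they do the work, as an engineer would, in place of code of your own. Each camera call takes 0.05 s, during which the arm holds its last target.

TASK

Weigh the blue heat sink: hang it by its yoke on the hook of the spring balance, easing it down gently so that the spring never hits its bottom stop, then let go and wait until the hook has stopped bouncing. Once it is still, slide the yellow rider on the balance to stand level with the red pointer, and leave the rider there with the heat sink hanging freely. Leave the small parts on the desk alone.

Things in the scene. Friction and masses are not known exactly. Their poses are not given: they have to be found in the camera images.
- balance: Fixed spring balance. Origin on the desk under its white column (36 x 40 mm, top 258 mm above the desk); z up. A hook arm reaches out of the column to the balance's own -y, the rider's arm to its own +y. Grey base plate 110 mm (x) x 240 mm (y, from -165 to +75), 12 mm thick. Column faces at own +x and -x carry tick marks every 10 mm.
- hook (a joint): Dip of the sprung hook carriage, m: 0 = unloaded (top), grows as it goes down, bottom stop at 0.100. Spring about 60 N/m, lightly damped: a load bounces for about 2 to 3 s after being let go. The heat sink (its mass varies) settles somewhere between 0.025 and 0.065.
- hook_seat (a point): Where the yoke is to rest: top face of the flat steel hook arm, 100 mm out from the column axis along the balance's own -y, 200 mm above the desk when unloaded; moves with the hook. The arm is level, 12 mm wide, 8 mm thick, and runs along the balance's y; its end, 28 mm beyond this point, has an upturned lip 14 mm high (over the arm's top) and 6 mm thick. Axes as the balance.
- pointer (a point): Tip level of the red pointer (on both x faces of the column) that moves with the hook; at the height of the arm's top face, on the column axis. It is the mid-height of the coloured block (44 x 12 x 24 mm) that slides on the column, and of the 6 mm high blade on it.
- rider (a joint): Position of the yellow rider, m: 0 = top, grows downward to 0.100. Same zero as joint hook: equal values mean rider and pointer are level. Stays where it is put (about 2.5 N friction).
- rider_mark (a point): Height of the yellow rider's index (on both x faces of the column, facing the red pointer), on the column axis. It is the mid-height of the coloured block (44 x 12 x 24 mm) that slides on the column, and of the 6 mm high blade on it.
- rider_grip (a point): Grip point of the rider's upright yellow knob: 14 mm (own x) x 22 mm (own y) x 38 mm tall, 100 mm from the column axis along the balance's own +y; this point is 20 mm above the index level and 14 mm below the knob's top. Pinch across the 14 mm. Axes as the balance.
- sink: Blue heat sink with a steel yoke, loose, standing upright; about 0.18 to 0.4 kg. Origin at the centre of the underside, z up. Finned body 64 mm (own x) x 50 mm (own y) x 40 mm tall; above it the yoke: two posts and a flat top bar 64 x 12 x 8 mm along own x, framing a window 52 mm wide (x) and 46 mm tall, open along own y; on the bar a black grip tab 14 mm (x) x 22 mm (y) x 40 mm tall, top at 134 mm. Symmetric under a half turn.
- sink_yoke (a point): Middle of the underside of the yoke's top bar, 86 mm above the sink's underside; this rests on the hook arm.
- sink_grip (a point): Grip point on the black tab, 118 mm above the sink's underside, 24 mm above the bar's top face. Pinch across own x (14 mm).
- lens: Smoked glass indicator lens in a dark bezel, 40 mm across, 22 mm tall, loose bystander. Origin at its underside.
- crystal: Nickel-plated crystal holder, 26 x 15 x 22 mm, loose bystander. Origin at its underside.
- grommet: Black rubber grommet block, 40 x 30 x 22 mm, loose bystander. Origin at its underside.
Mind the look-alikes: they are no part of the job. Of the things that look like the sink, the middle-sized one is meant.

How it is judged:
By the outcome, as a careful person would: the job done as asked, in the order asked, and still so for the second after the job is handed in, with the robot touching nothing.
It also fails if it takes over 48 s, if anything falls off the work surface, if the arm or the gripper's body presses on something with over 40 N, if the wrist force passes 120 N, or if a joint passes its speed limit or range.

## Working session

There is one attempt and no reset: what is moved stays moved. The work goes in short steps, Python scripts to look and compute and a tool call to move; the robot and the scene stay as the last step left them, time stands still between calls to the robot, and variables do not carry over. Pictures are saved under pics/ and viewed, and the job is handed in when it is done.

Besides the shell and the picture viewer there is one more tool, called as name([rows], argument=value, ...), one row to a line, values as JSON. arm_command: Moves the arm, as the interface text tells. Its arguments: {"type":"object","properties":{"moves":{"type":"array","items":{"type":"array"}},"newtons":{"type":"number"}},"required":["moves"]}

```bash
mkdir -p pics
python3 - <<'E'
from station import *
import cv2
for n in ("side","top","wrist"):
    c=read_camera(n); cv2.imwrite(f"pics/{n}0.png",c["image"][:,:,::-1]); print(n,c["mtx"].tolist(),c["cam_to_world"].round(4).tolist())
print(get_state())
E
```

```text
side [[444.2671369903119, 0.0, 319.3279143448201], [0.0, 444.2671369903119, 238.18327334381013], [0.0, 0.0, 1.0]] [[-0.9914, -0.0915, 0.0935, 0.4707], [-0.1297, 0.592, -0.7954, 0.5971], [0.0175, -0.8007, -0.5988, 0.6236], [0.0, 0.0, 0.0, 1.0]]
top [[597.6419295943592, 0.0, 331.84994480170593], [0.0, 597.6419295943592, 240.34920846398407], [0.0, 0.0, 1.0]] [[-0.0266, -0.9872, 0.1575, 0.3528], [-0.9996, 0.0258, -0.0071, -0.0294], [0.003, -0.1577, -0.9875, 1.1939], [0.0, 0.0, 0.0, 1.0]]
wrist [[346.5592241273391, 0.0, 320.67280151235536], [0.0, 346.5592241273391, 247.90605196509702], [0.0, 0.0, 1.0]] [[0.4038, -0.8843, -0.2345, 0.3008], [-0.9148, -0.3909, -0.1014, -0.4963], [-0.002, 0.2554, -0.9668, 0.3839], [0.0, 0.0, 0.0, 1.0]]
{'t': 0.15, 'q': array([-7.48005132e+01,  1.18743646e+01,  8.83836862e+01,  2.58259670e-03,
        7.98423472e+01, -8.62217483e+00]), 'qd': array([ 0.0295804 , -0.1059148 , -0.31778908,  0.0290236 ,  0.0119064 ,
        0.05163925]), 'tau': array([ 9.99302938e-04, -3.71315503e+01, -2.81812084e+01,  6.98484387e-02,
        3.26636445e-02, -1.04273931e-04]), 'eef_pos': array([ 0.23208672, -0.52541235,  0.2045635 ]), 'tcp_rot': array([-1.79901118e+02, -1.75640568e-02,  2.38211888e+01]), 'wrist_force': array([0.62720467, 0.31416844, 0.13592847]), 'moment': array([ 0.02145059, -0.03195064,  0.0248014 ]), 'finger_gap': 0.09377113635667318}
```

View pics/side0.png

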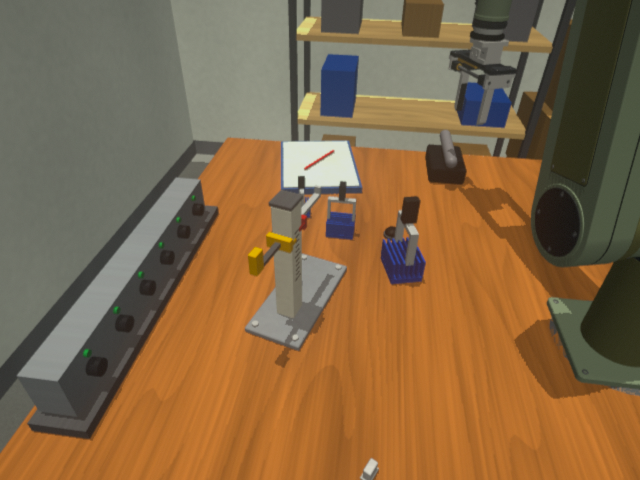

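View pics/top0.png

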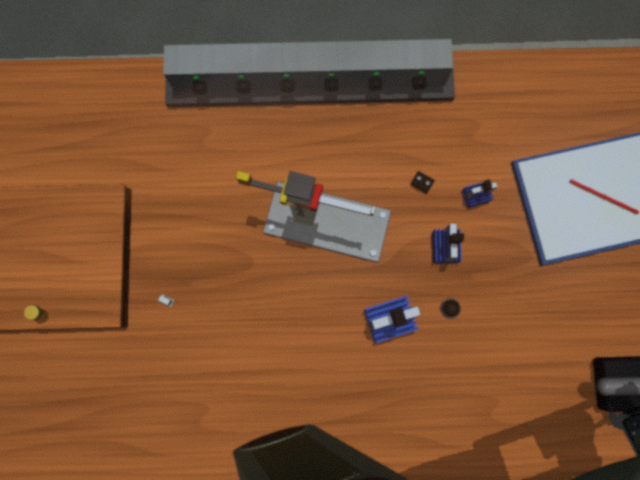

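View pics/wrist0.png

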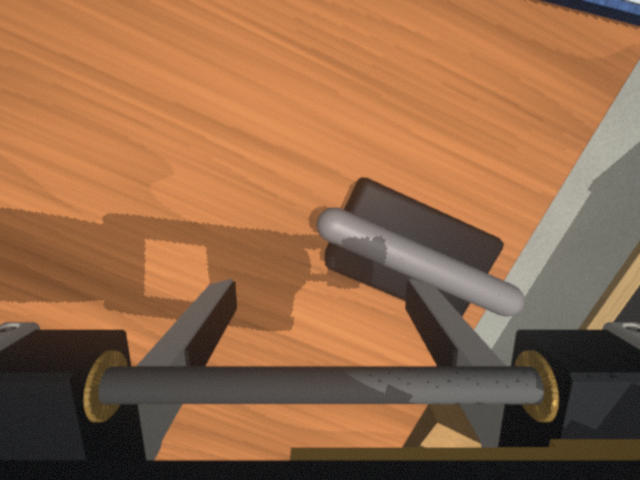

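Three sink look-alikes appear in the top view: (391,320), (448,245) and (479,195). I'll enlarge them to compare sizes.

Run:
```python
import cv2
t=cv2.imread("pics/top0.png"); s=cv2.imread("pics/side0.png")
cv2.imwrite("pics/tc.png",cv2.resize(t[160:360,350:520],None,fx=3.4,fy=3,interpolation=cv2.INTER_CUBIC)[:, :] if 0 else cv2.resize(t[165:355,355:515],None,fx=3.1,fy=3.1,interpolation=cv2.INTER_CUBIC))
cv2.imwrite("pics/bc.png",cv2.resize(t[160:270,225:400],None,fx=4.5,fy=4.5,interpolation=cv2.INTER_CUBIC))
cv2.imwrite("pics/sc.png",cv2.resize(s[170:350,240:440],None,fx=3.3,fy=3.3,interpolation=cv2.INTER_CUBIC))
```

```text
(no output)
```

View pics/tc.png

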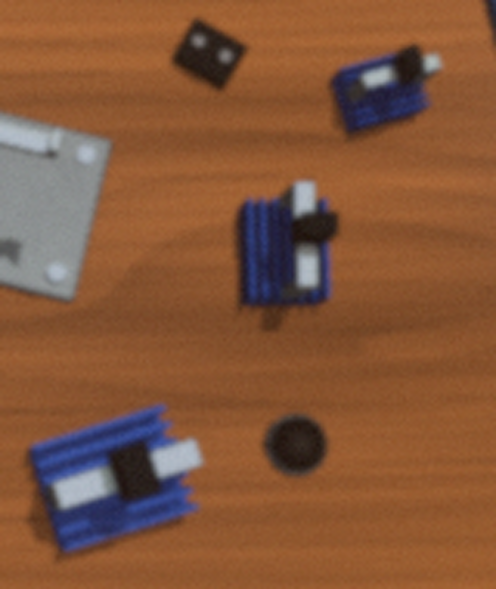

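View pics/bc.png

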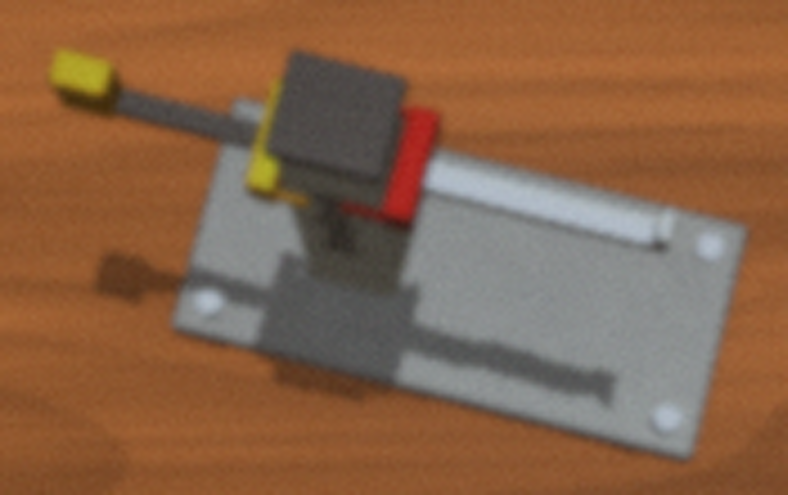

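View pics/sc.png

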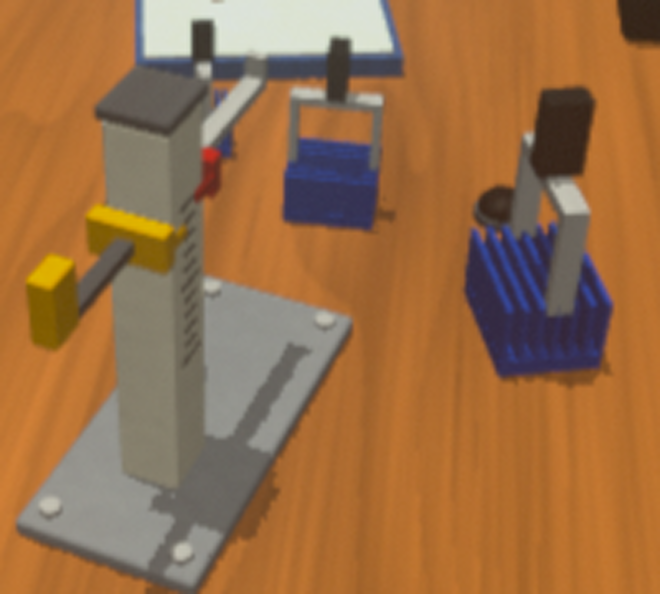

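```bash
cat > h.py <<'E'
import numpy as np, cv2
from scipy.optimize import least_squares
import pickle
def proj(c,P):
    T=np.linalg.inv(c["cam_to_world"]); p=np.atleast_2d(P)@T[:3,:3].T+T[:3,3]; q=p@c["mtx"].T; return q[:,:2]/q[:,2:]
def w(p,P):
    P=np.atleast_2d(P); c,s=np.cos(p[2]),np.sin(p[2]); return np.c_[p[0]+c*P[:,0]-s*P[:,1],p[1]+s*P[:,0]+c*P[:,1],P[:,2]]
def fit(cams,obs,x0):
    f=lambda p: np.concatenate([(proj(cams[n],w(p,np.array(P)/1000))-uv).ravel() for n,P,uv in obs])
    r=least_squares(f,x0,loss='soft_l1'); return r.x,f(r.x).reshape(-1,2)
def box(x0,x1,y0,y1,z0,z1):
    V=np.array([[x,y,z] for x in(x0,x1) for y in(y0,y1) for z in(z0,z1)])/1000.
    E=[(0,1),(2,3),(4,5),(6,7),(0,2),(1,3),(4,6),(5,7),(0,4),(1,5),(2,6),(3,7)]
    return V,E
SINK=[box(-32,32,-25,25,0,40),box(-32,32,-6,6,86,94),box(-7,7,-11,11,94,134)]
BAL=[box(-55,55,-165,75,0,12),box(-18,18,-20,20,12,258),box(-6,6,-128,-20,192,200),box(-7,7,89,111,196-0,234)]
def overlay(c,img,models):
    o=img.copy()
    for p,bs,dz in models:
        for V,E in bs:
            u=proj(c,w(p,V)+[0,0,dz])
            for a,b in E: cv2.line(o,tuple(np.round(u[a]*16).astype(int).tolist()),tuple(np.round(u[b]*16).astype(int).tolist()),(0,255,255),1,cv2.LINE_AA,4)
    return o
E
cat > f.py <<'E'
from h import *
from station import *
cams={n:read_camera(n) for n in("top","side")}
pickle.dump(cams,open("cams.pkl","wb"))
t=lambda x,y:((x+.5)/3.1-.5+355,(y+.5)/3.1-.5+165)
b=lambda x,y:((x+.5)/4.5-.5+225,(y+.5)/4.5-.5+160)
s=lambda x,y:((x+.5)/3.3-.5+240,(y+.5)/3.3-.5+170)
so=[("top",(32,25,0),t(243,203)),("top",(-32,25,0),t(240,303)),("top",(32,-25,40),t(328,200)),("top",(32,0,94),t(303,182)),("top",(-32,0,94),t(307,290)),
("side",(32,25,0),s(286,220)),("side",(-32,25,0),s(376,228)),("side",(32,6,94),s(291,95)),("side",(-32,6,94),s(383,100))]
bo=[("top",(-55,75,12),b(172,325)),("top",(-55,-165,12),b(690,457)),("top",(55,-165,12),b(747,225)),("top",(55,75,12),b(237,100)),
("side",(55,75,12),s(20,525)),("side",(-55,75,12),s(192,590)),("side",(-55,-165,12),s(350,322))]
ps,rs=fit(cams,so,[.5,-.2,0]);pb,rb=fit(cams,bo,[.6,0,0])
np.set_printoptions(precision=4,suppress=True)
print(ps,np.degrees(ps[2]));print(rs);print(pb,np.degrees(pb[2]));print(rb)
pickle.dump((ps,pb),open("poses.pkl","wb"))
for n in cams:
    im=cv2.cvtColor(cams[n]["image"],cv2.COLOR_RGB2BGR)
    k=2.
    c=dict(cams[n]); 
    r=(225,150,400,300) if n=="top" else (230,160,240,190)
    sc=800/r[2] if n=="top" else 3.1
    M=np.array([[sc,0,-r[0]*sc],[0,sc,-r[1]*sc],[0,0,1.]])
    c["mtx"]=M@cams[n]["mtx"]
    big=cv2.warpAffine(im,M[:2],(int(r[2]*sc),int(r[3]*sc)),flags=cv2.INTER_CUBIC)
    cv2.imwrite(f"pics/ov_{n}.png",overlay(c,big,[(ps,SINK,0),(pb,BAL,0)])[:600])
E
python3 f.py
```

```text
[ 0.5219 -0.2647 -0.0406] -2.3248453426678437
[[-1.3476  1.9228]
 [ 0.0125  1.0106]
 [ 0.1302 -0.2371]
 [ 1.0702  0.2898]
 [ 0.4031 -0.6573]
 [-0.9433 -0.0737]
 [-1.2273  0.6443]
 [-0.0628 -0.4215]
 [ 0.1814  1.0275]]
[ 0.5935  0.0155 -0.2736] -15.676481672600376
[[-1.2838  0.7042]
 [-0.0605  0.4676]
 [-0.055  -0.4107]
 [-1.5287 -0.9559]
 [-2.3616 -1.111 ]
 [ 0.7086 -1.1147]
 [ 1.0133 -1.8873]]
```

View pics/ov_top.png

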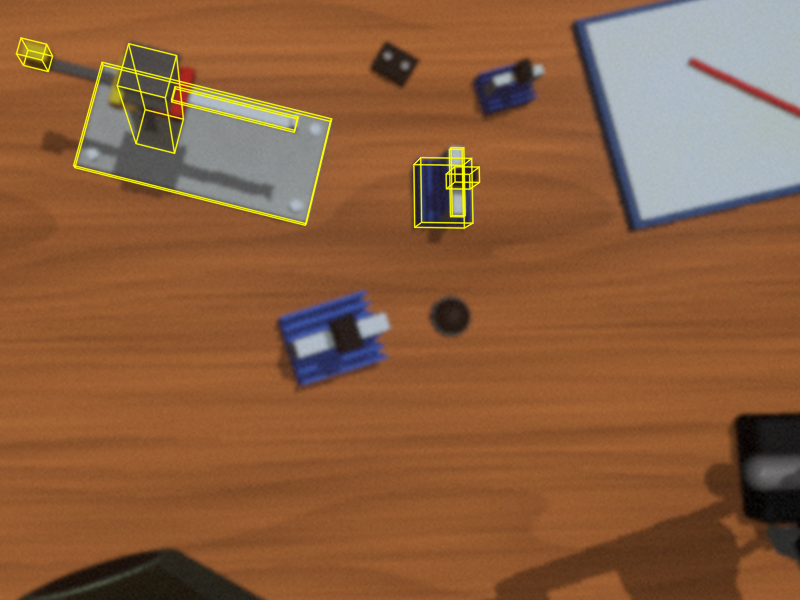

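View pics/ov_side.png

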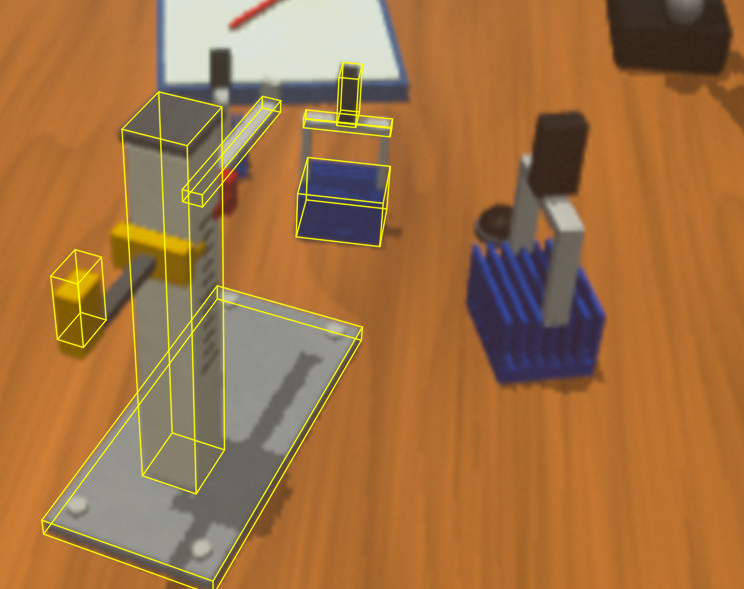

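Confirmed: the middle one at top (448,245) matches 64x50x40 mm. The one at (391,320) is about 85 mm wide and the one at (479,195) about 48 mm. Next I'll write a row planner.

```bash
cat > plan.py <<'E'
import sys,numpy as np
from scipy.spatial.transform import Rotation as R
from station import get_state
def plan(tgt,yaw,n=8,k=8):
    s=get_state(); p=np.array(s["eef_pos"]); r0=R.from_euler('xyz',s["tcp_rot"],degrees=True); r1=R.from_euler('xyz',[180,0,yaw],degrees=True)
    rv=(r0.inv()*r1).as_rotvec(); d=(np.array(tgt)-p)/n
    print("t",round(s["t"],2),"pos",p.round(4),"rot",s["tcp_rot"].round(2),"F",s["wrist_force"].round(2),"gap",round(s["finger_gap"],4),"tot mm",(d*n*1000).round(1),"deg",np.degrees(rv).round(1))
    for i in range(n):
        ri=r0*R.from_rotvec(rv*i/n)
        print((ri.inv().apply(d)*100).round(2).tolist(),np.degrees(rv/n).round(2).tolist())
if __name__=="__main__":
    a=list(map(float,sys.argv[1:])); plan(a[:3],a[3],int(a[4]) if len(a)>4 else 8)
E
python3 plan.py .5219 -.2647 .25 87.7
```

```text
t 0.25 pos [ 0.2321 -0.5257  0.2049] rot [-1.7994e+02 -1.0000e-02  2.3820e+01] F [ 0.17  0.94 -0.05] gap 0.0938 tot mm [289.8 261.   45.1] deg [ -0.1  -0.  -63.9]
[4.63, -1.52, -0.56] [-0.01, -0.01, -7.98]
[4.8, -0.86, -0.56] [-0.01, -0.01, -7.98]
[4.87, -0.19, -0.56] [-0.01, -0.01, -7.98]
[4.85, 0.49, -0.56] [-0.01, -0.01, -7.98]
[4.73, 1.16, -0.56] [-0.01, -0.01, -7.98]
[4.53, 1.81, -0.56] [-0.01, -0.01, -7.98]
[4.23, 2.42, -0.56] [-0.01, -0.01, -7.98]
[3.86, 2.98, -0.56] [-0.01, -0.01, -7.98]
```

arm_command([
  [0, [4.6, -1.5, -0.6], [0, 0, -8]],
  [0, [4.8, -0.9, -0.6], [0, 0, -8]],
  [0, [4.9, -0.2, -0.6], [0, 0, -8]],
  [0, [4.9, 0.5, -0.6], [0, 0, -8]],
  [0, [4.7, 1.2, -0.6], [0, 0, -8]],
  [0, [4.5, 1.8, -0.5], [0, 0, -8]],
  [0, [4.2, 2.4, -0.5], [0, 0, -8]],
  [0, [3.9, 3.0, -0.5], [0, 0, -8]],
], newtons=25)

```text
t: 1.25
eef_pos: [0.524, -0.2551, 0.25]
tcp_rot: [-180.0, -0.1, 89.5]
wrist_force: [0.9, -0.1, -0.5]
finger_gap: 0.0468
```

```bash
cat > see.py <<'E'
import sys
from h import *
from station import *
# see.py tag cam [hookdz] : overlay poses
tag=sys.argv[1]
ps,pb=pickle.load(open("poses.pkl","rb"))
for n in sys.argv[2:]:
    c=read_camera(n); im=cv2.cvtColor(c["image"],cv2.COLOR_RGB2BGR)
    pickle.dump(c,open(f"pics/{tag}_{n}.pkl","wb"))
    cv2.imwrite(f"pics/{tag}_{n}.png",im)
E
python3 see.py a wrist; python3 plan.py .5219 -.2647 .25 87.7 | head -2
```

```text
t 1.3 pos [ 0.5282 -0.2504  0.2508] rot [179.76  -0.29  89.94] F [ 1.84  1.27 -0.28] gap 0.0474 tot mm [ -6.3 -14.3  -0.8] deg [ 0.2 -0.3  2.2]
[-0.18, -0.08, 0.01] [0.03, -0.04, 0.28]
```

View pics/a_wrist.png

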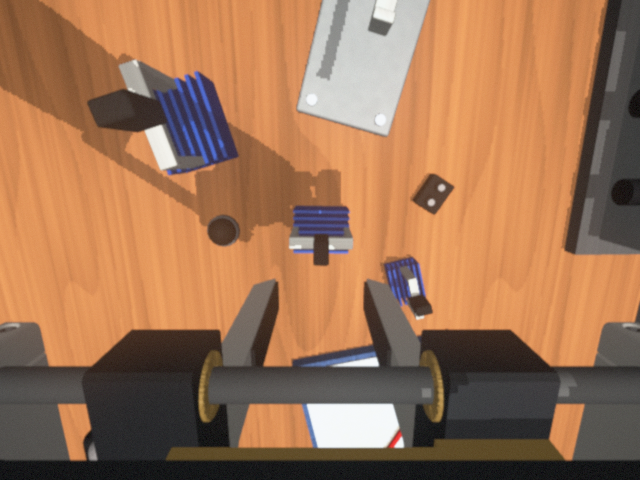

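The wrist view shows the middle sink at (321,235) between the fingers, with its tab at (321,250). I'll enlarge it to refine the pose.

```bash
cat > crop.py <<'E'
import sys
from h import *
# crop.py tag cam x0 y0 wd ht  (800/wd scale) overlay
tag,n=sys.argv[1:3]; x0,y0,wd,ht=map(float,sys.argv[3:7]); dz=float(sys.argv[7]) if len(sys.argv)>7 else None
c=pickle.load(open(f"pics/{tag}_{n}.pkl","rb")); im=cv2.cvtColor(c["image"],cv2.COLOR_RGB2BGR)
s=min(800/wd,600/ht); M=np.array([[s,0,-x0*s],[0,s,-y0*s],[0,0,1.]])
big=cv2.warpAffine(im,M[:2],(int(wd*s),int(ht*s)),flags=cv2.INTER_CUBIC)
c["mtx"]=M@c["mtx"]; ps,pb=pickle.load(open("poses.pkl","rb"))
if dz is not None: big=overlay(c,big,[(ps,SINK,0),(pb,BAL,0)])
cv2.imwrite(f"pics/{tag}_{n}_c.png",big); print(s)
E
python3 crop.py a wrist 270 190 100 80 0; cp pics/a_wrist_c.png pics/a1.png; python3 crop.py a wrist 280 0 160 140 0; cp pics/a_wrist_c.png pics/a2.png
```

```text
7.5
4.285714285714286
```

View pics/a1.png

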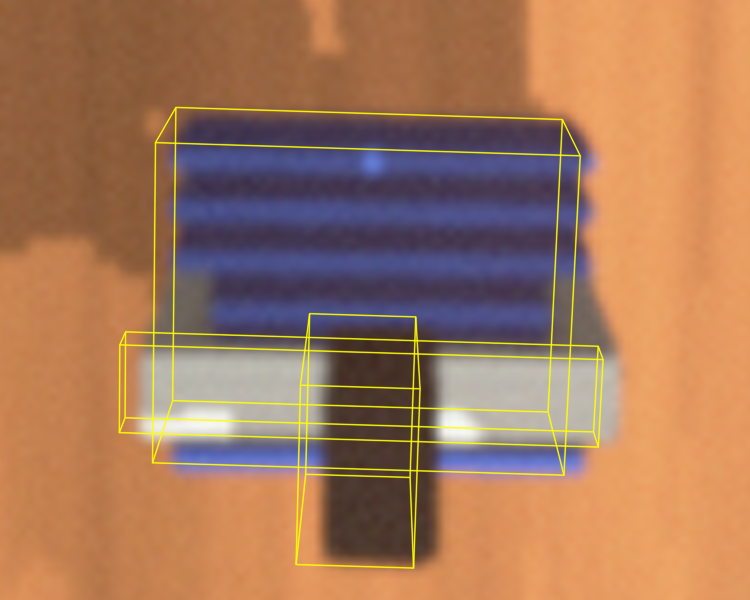

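View pics/a2.png

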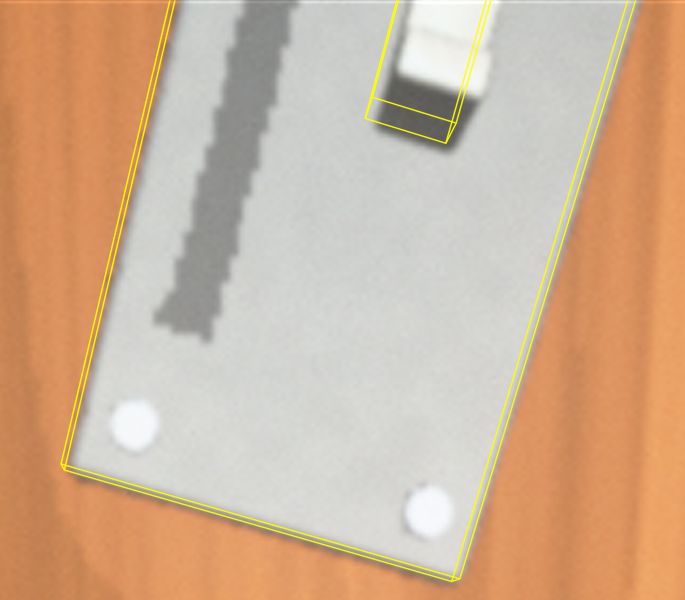

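```bash
python3 see.py b wrist; python3 crop.py b wrist 270 190 100 80 0;python3 plan.py .5219 -.2647 .25 87.7 | head -1
```

```text
7.5
t 1.35 pos [ 0.5261 -0.2528  0.2504] rot [ 1.7991e+02 -1.6000e-01  8.9610e+01] F [-0.57 -0.45 -0.47] gap 0.0469 tot mm [ -4.2 -11.9  -0.4] deg [ 0.1 -0.2  1.9]
```

View pics/b_wrist_c.png

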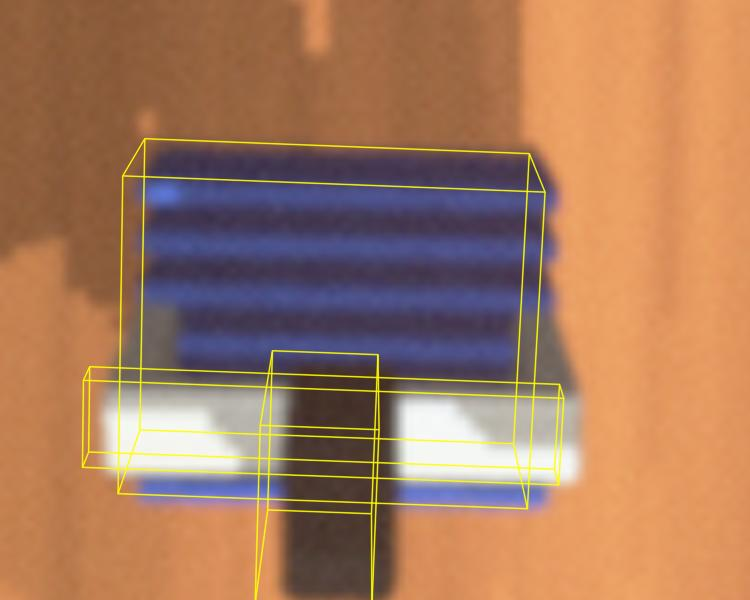

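```bash
cat > f2.py <<'E'
from h import *
c=pickle.load(open("pics/b_wrist.pkl","rb"))
a=lambda x,y:(x/7.5+270,y/7.5+190)
so=[("w",(-32,-6,94),a(104,482)),("w",(32,-6,94),a(580,484)),("w",(-32,6,94),a(104,388)),("w",(32,6,94),a(580,389)),
("w",(-32,25,40),a(140,183)),("w",(32,25,40),a(557,183)),("w",(-32,25,0),a(155,148)),("w",(32,25,0),a(532,148)),("w",(-32,-25,40),a(137,505)),("w",(32,-25,40),a(547,504)),("w",(-7,-11,134),a(286,602)),("w",(7,-11,134),a(395,600))]
ps,r=fit({"w":c},so,[.52,-.26,0]); print(ps,np.degrees(ps[2]));print(r.round(1).tolist())
# base: wrist view of balance in same image
_,pb=pickle.load(open("poses.pkl","rb"));pickle.dump((ps,pb),open("poses.pkl","wb"))
E
python3 f2.py;python3 crop.py b wrist 270 190 100 80 0; cp pics/b_wrist_c.png pics/b1.png; python3 crop.py b wrist 280 0 160 140 0; cp pics/b_wrist_c.png pics/b2.png
```

```text
[ 0.52458809 -0.26486502 -0.00463854] -0.2657688211808524
[[-0.1, -0.7], [-0.0, -0.9], [-0.3, 0.2], [0.3, 0.2], [-0.8, 0.1], [-0.1, 0.3], [-0.0, -0.2], [1.0, -0.1], [0.5, -0.5], [0.4, -0.2], [-0.8, 0.5], [0.2, 0.8]]
7.5
4.285714285714286
```

View pics/b1.png

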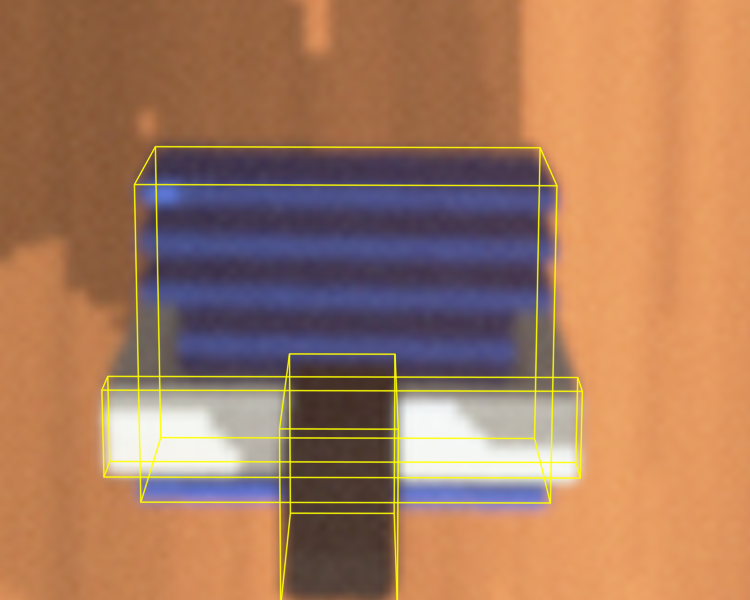

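View pics/b2.png

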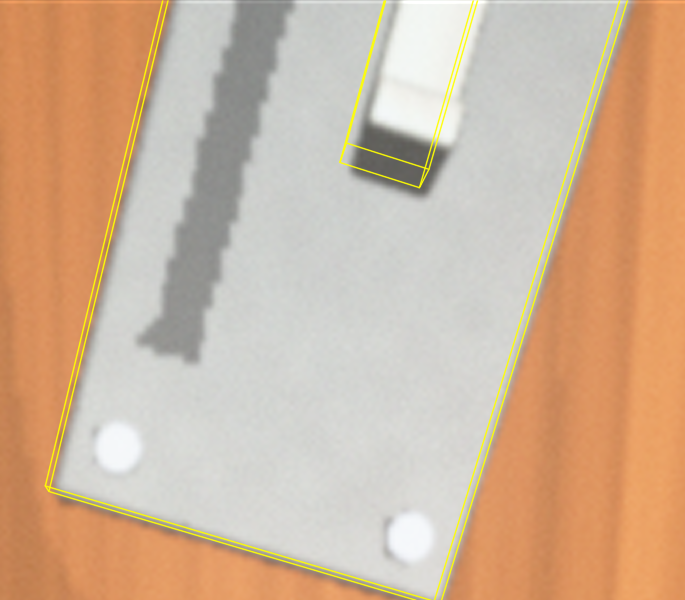

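arm_command([
  [0, [-1.2, -0.1, 0], [0, 0, 0]],
  [0, [0, 0, 3.5], [0, 0, 0]],
  [0, [0, 0, 4], [0, 0, 0]],
  [0, [0, 0, 3.5], [0, 0, 0]],
  [0, [0, 0, 2], [0, 0, 0]],
  [0, [0, 0, 1], [0, 0, 0]],
  [0, [0, 0, 0.6], [0, 0, 0]],
  [0, [0, 0, 0], [0, 0, 0]],
])

```text
t: 2.35
eef_pos: [0.5197, -0.2774, 0.1007]
tcp_rot: [179.9, 0.1, 88.6]
wrist_force: [-0.3, 0.0, -0.1]
finger_gap: 0.0469
```

```bash
python3 plan.py .5246 -.265 .099 89.7 | head -2; python3 see.py c wrist
```

```text
t 2.35 pos [ 0.5197 -0.2774  0.1007] rot [1.7992e+02 1.4000e-01 8.8640e+01] F [-0.29  0.04 -0.07] gap 0.0469 tot mm [ 4.9 12.4 -1.7] deg [ 0.1  0.1 -1.1]
[0.16, 0.06, 0.02] [0.01, 0.02, -0.13]
```

View pics/c_wrist.png

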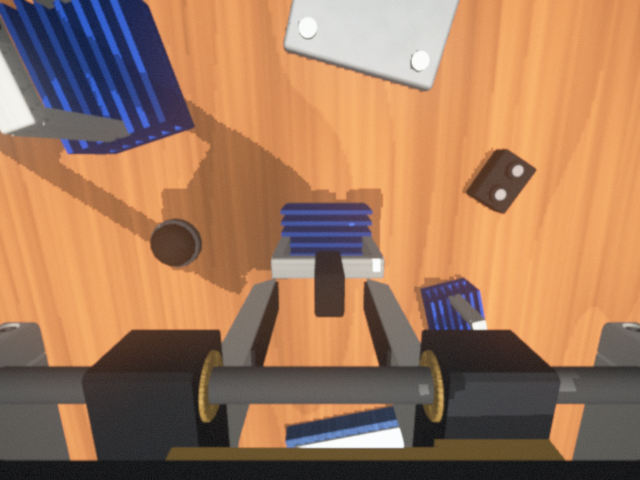

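arm_command([
  [0, [0.8, 0.3, 0.1], [0, 0, -0.6]],
  [0, [0.4, 0.2, 0.1], [0, 0, -0.5]],
  [0, [0, 0, 0], [0, 0, 0]],
  [0, [0, 0, 0], [0, 0, 0]],
  [0, [0, 0, 0], [0, 0, 0]],
  [0, [0, 0, 0], [0, 0, 0]],
  [0, [0, 0, 0], [0, 0, 0]],
  [0, [0, 0, 0], [0, 0, 0]],
])

```text
t: 3.4
eef_pos: [0.5276, -0.2654, 0.1018]
tcp_rot: [179.6, 0.3, 89.9]
wrist_force: [0.2, -0.1, 0.8]
finger_gap: 0.0472
```

```bash
python3 plan.py .5246 -.265 .099 89.7 | head -2
```

```text
t 3.4 pos [ 0.5276 -0.2654  0.1018] rot [179.65   0.34  89.89] F [ 0.19 -0.1   0.75] gap 0.0472 tot mm [-3.   0.4 -2.8] deg [0.4 0.3 0.2]
[0.0, -0.04, 0.03] [0.04, 0.04, 0.02]
```

arm_command([
  [0, [0, -0.3, 0.4], [0.3, 0.3, 0]],
  [1, [0, 0, 0], [0, 0, 0]],
  [1, [0, 0, 0], [0, 0, 0]],
  [1, [0, 0, 0], [0, 0, 0]],
  [1, [0, 0, 0], [0, 0, 0]],
  [1, [0, 0, 0], [0, 0, 0]],
  [1, [0, 0, 0], [0, 0, 0]],
  [1, [0, 0, 0], [0, 0, 0]],
], newtons=30)

```text
t: 4.4
eef_pos: [0.5241, -0.2654, 0.0972]
tcp_rot: [180.0, 0.0, 89.9]
wrist_force: [-0.8, 0.7, -0.2]
finger_gap: 0.0139
```

```bash
python3 see.py d wrist side
python3 - <<'E'
from station import *
print(get_state()["wrist_force"],get_state()["eef_pos"],get_state()["tcp_rot"],get_state()["finger_gap"])
E
```

```text
[ 0.17597631 -0.06059011 -0.48128018] [ 0.52410734 -0.26545066  0.09720736] [1.79999131e+02 1.03879391e-02 8.98848302e+01] 0.013967880112158096
```

View pics/d_wrist.png

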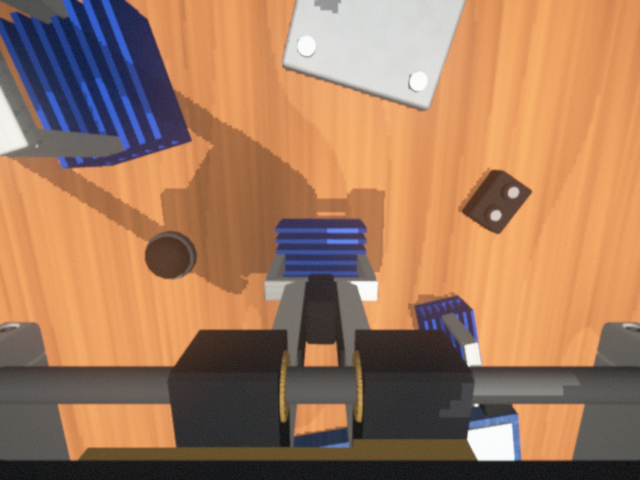

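View pics/d_side.png

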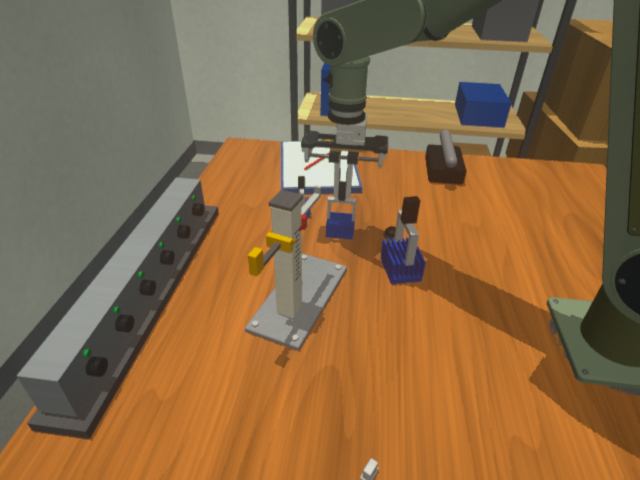

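Grasp is good: gap 13.9 mm, with the tab between the pads at about (321,310). Now the lift.

arm_command([
  [1, [0, 0, -1], [0, 0, 0]],
  [1, [0, 0, -2.5], [0, 0, 0]],
  [1, [0, 0, -3], [0, 0, 0]],
  [1, [0, 0, -3], [0, 0, 0]],
  [1, [0, 0, -2.5], [0, 0, 0]],
  [1, [0, 0, -1.5], [0, 0, 0]],
  [1, [0, 0, -0.5], [0, 0, 0]],
  [1, [0, 0, 0], [0, 0, 0]],
])

```text
t: 5.5
eef_pos: [0.5216, -0.2633, 0.2392]
tcp_rot: [-179.6, -0.3, 89.9]
wrist_force: [-0.1, -0.9, -3.0]
finger_gap: 0.0139
```

```bash
python3 plan.py .5467 -.1578 .237 74.3 4; python3 see.py e wrist
```

```text
t 5.5 pos [ 0.5216 -0.2633  0.2392] rot [-179.58   -0.31   89.89] F [-0.15 -0.89 -2.97] gap 0.0139 tot mm [ 25.1 105.5  -2.2] deg [-0.5 -0.3 15.6]
[2.64, 0.62, 0.06] [-0.11, -0.06, 3.9]
[2.67, 0.44, 0.06] [-0.11, -0.06, 3.9]
[2.7, 0.26, 0.06] [-0.11, -0.06, 3.9]
[2.71, 0.08, 0.06] [-0.11, -0.06, 3.9]
```

arm_command([
  [1, [1, 0.3, 0], [-0.2, -0.1, 2]],
  [1, [2.2, 0.5, 0], [-0.2, -0.1, 3.5]],
  [1, [2.7, 0.4, 0.1], [0, 0, 4]],
  [1, [2.4, 0.2, 0.1], [0, 0, 3]],
  [1, [1.4, 0.1, 0], [0, 0, 2]],
  [1, [0.6, 0, 0], [0, 0, 1]],
  [1, [0, 0, 0], [0, 0, 0]],
  [1, [0, 0, 0], [0, 0, 0]],
])

```text
t: 6.55
eef_pos: [0.544, -0.1582, 0.2262]
tcp_rot: [-178.8, -0.3, 73.8]
wrist_force: [0.4, 0.4, -2.6]
finger_gap: 0.014
```

```bash
python3 plan.py .5467 -.1578 .237 74.3 4|head -2; python3 see.py f wrist side top;python3 plan.py .5467 -.1578 .237 74.3 4|head -1
```

```text
t 6.55 pos [ 0.544  -0.1582  0.2262] rot [-178.85   -0.27   73.79] F [ 0.37  0.38 -2.62] gap 0.014 tot mm [ 2.7  0.4 10.8] deg [-1.2 -0.3 -0.5]
[0.03, 0.06, -0.27] [-0.29, -0.07, -0.13]
t 6.7 pos [ 0.5442 -0.1583  0.2266] rot [-178.88   -0.28   73.76] F [ 0.17 -0.38 -3.49] gap 0.0134 tot mm [ 2.5  0.5 10.4] deg [-1.1 -0.3 -0.5]
```

View pics/f_wrist.png

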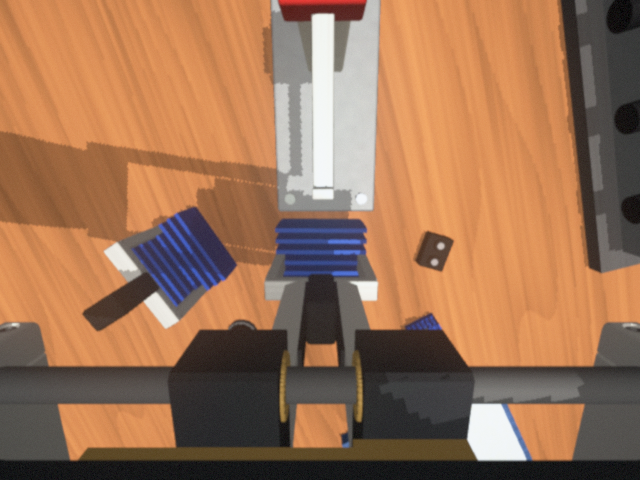

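View pics/f_side.png

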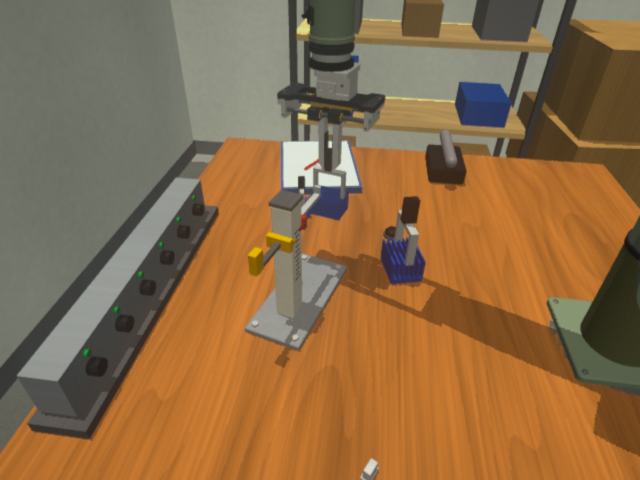

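View pics/f_top.png

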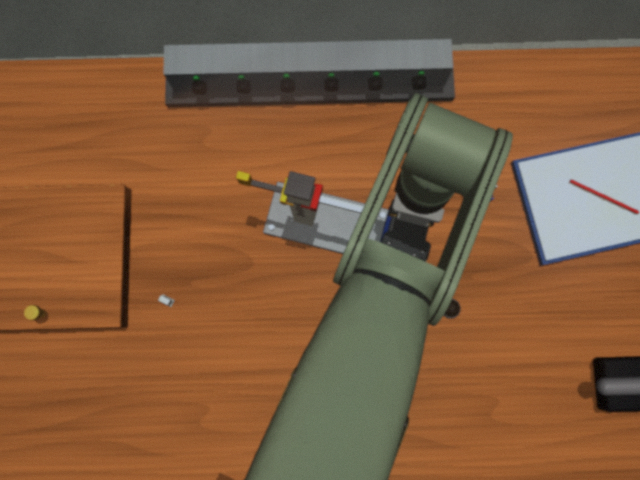

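```bash
python3 crop.py f wrist 270 150 110 80
python3 - <<'E'
from h import *
c=pickle.load(open("pics/f_wrist.pkl","rb"));T=c["cam_to_world"];K=np.linalg.inv(c["mtx"])
for uv,z in [((323,187),.214),((323,198),.214),((323,198),.192),((323,20),.2),((323,180),.2)]:
    d=T[:3,:3]@K@np.array([*uv,1]); print(uv,z,T[:3,3]+d*(z-T[2,3])/d[2])
E
```

```text
7.2727272727272725
(323, 187) 0.214 [ 0.56200875 -0.1033848   0.214     ]
(323, 198) 0.214 [ 0.56034414 -0.10914571  0.214     ]
(323, 198) 0.192 [ 0.55937924 -0.11141545  0.192     ]
(323, 20) 0.2 [ 0.58554435 -0.02125165  0.2       ]
(323, 180) 0.2 [ 0.56263808 -0.10052613  0.2       ]
```

View pics/f_wrist_c.png

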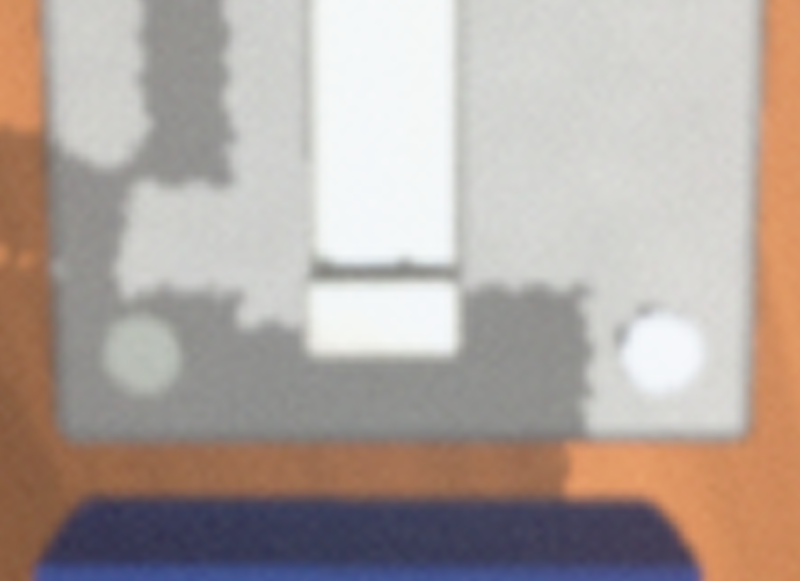

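arm_command([
  [1, [0, 0, -0.6], [-0.6, -0.2, -0.3]],
  [1, [0, 0, -0.5], [-0.5, -0.1, -0.2]],
  [1, [0.6, 0, 0], [0, 0, 0]],
  [1, [0.8, 0, 0], [0, 0, 0]],
  [1, [0.6, 0, 0], [0, 0, 0]],
  [1, [0, 0, 0], [0, 0, 0]],
  [1, [0, 0, 0], [0, 0, 0]],
  [1, [0, 0, 0], [0, 0, 0]],
])

```text
t: 7.7
eef_pos: [0.5502, -0.138, 0.2388]
tcp_rot: [179.9, 0.0, 74.3]
wrist_force: [0.4, 0.2, -2.9]
finger_gap: 0.0144
```

```bash
python3 plan.py .568 -.081 .237 74.3 5
```

```text
t 7.7 pos [ 0.5502 -0.138   0.2388] rot [1.799e+02 4.000e-02 7.429e+01] F [ 0.43  0.15 -2.87] gap 0.0144 tot mm [17.8 57.  -1.8] deg [ 0.1  0.  -0. ]
[1.19, 0.03, 0.03] [0.02, 0.01, -0.0]
[1.19, 0.03, 0.03] [0.02, 0.01, -0.0]
[1.19, 0.03, 0.03] [0.02, 0.01, -0.0]
[1.19, 0.03, 0.03] [0.02, 0.01, -0.0]
[1.19, 0.03, 0.04] [0.02, 0.01, -0.0]
```

Height is held at yoke z ≈ 0.228. Now I'll slide in over the lip.

arm_command([
  [1, [0.7, 0, 0], [0, 0, 0]],
  [1, [1.1, 0, 0], [0, 0, 0]],
  [1, [1.2, 0.1, 0], [0, 0, 0]],
  [1, [1.2, 0, 0], [0, 0, 0]],
  [1, [0.9, 0, 0], [0, 0, 0]],
  [1, [0.6, 0, 0], [0, 0, 0]],
  [1, [0, 0, 0], [0, 0, 0]],
  [1, [0, 0, 0], [0, 0, 0]],
])

```text
t: 8.7
eef_pos: [0.5679, -0.0789, 0.2386]
tcp_rot: [179.9, 0.0, 74.3]
wrist_force: [0.0, -1.0, -2.6]
finger_gap: 0.0138
```

```bash
python3 plan.py .568 -.081 .237 74.3 5|head -2; python3 see.py g wrist side; python3 crop.py g side 240 120 160 120
```

```text
t 8.7 pos [ 0.5679 -0.0789  0.2386] rot [1.7991e+02 3.0000e-02 7.4340e+01] F [ 0.04 -1.   -2.62] gap 0.0138 tot mm [ 0.1 -2.1 -1.6] deg [0.1 0.  0. ]
[-0.04, 0.01, 0.03] [0.02, 0.01, 0.01]
5.0
```

View pics/g_wrist.png

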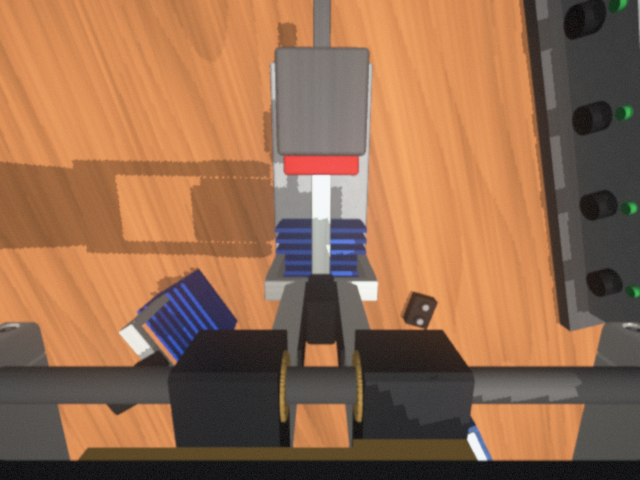

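View pics/g_side_c.png

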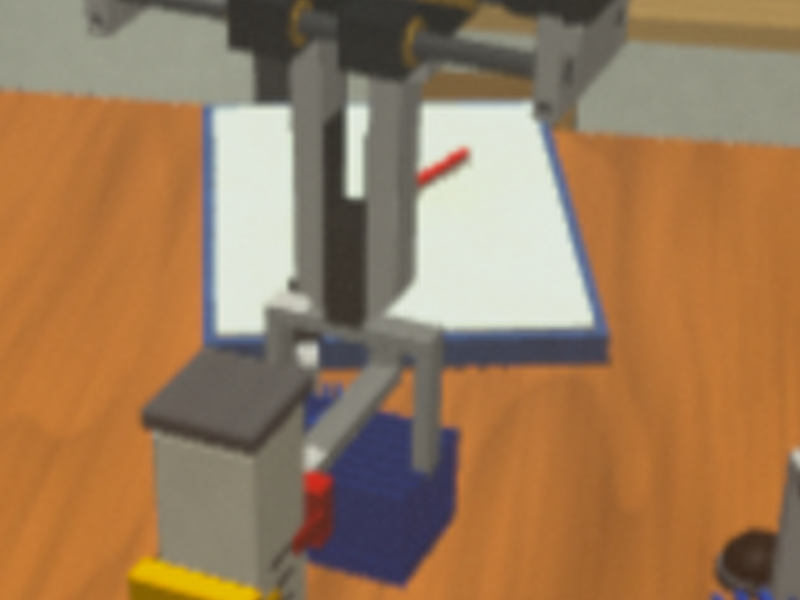

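arm_command([
  [1, [-0.2, 0, 0.5], [0, 0, 0]],
  [1, [0, 0, 0.8], [0, 0, 0]],
  [1, [0, 0, 0.7], [0, 0, 0]],
  [1, [0, 0, 0.5], [0, 0, 0]],
  [1, [0, 0, 0.5], [0, 0, 0]],
  [1, [0, 0, 0.5], [0, 0, 0]],
  [1, [0, 0, 0.5], [0, 0, 0]],
  [1, [0, 0, 0.5], [0, 0, 0]],
])

```text
t: 9.8
eef_pos: [0.567, -0.082, 0.1907]
tcp_rot: [179.9, 0.0, 74.2]
wrist_force: [-0.9, 0.9, -1.1]
finger_gap: 0.0139
```

```bash
python3 plan.py .568 -.081 .1635 74.3 5|head -2
```

```text
t 9.8 pos [ 0.567  -0.082   0.1907] rot [1.7992e+02 4.0000e-02 7.4240e+01] F [-0.94  0.87 -1.14] gap 0.0139 tot mm [  1.    1.  -27.2] deg [ 0.1  0.  -0.1]
[0.03, 0.01, 0.54] [0.02, 0.01, -0.01]
```

Load is being transferred. Continue gently by about 20 mm, then hold.

arm_command([
  [1, [0, 0, 0.4], [0, 0, 0]],
  [1, [0, 0, 0.4], [0, 0, 0]],
  [1, [0, 0, 0.4], [0, 0, 0]],
  [1, [0, 0, 0.4], [0, 0, 0]],
  [1, [0, 0, 0.3], [0, 0, 0]],
  [1, [0, 0, 0.2], [0, 0, 0]],
  [1, [0, 0, 0], [0, 0, 0]],
  [1, [0, 0, 0], [0, 0, 0]],
])

```text
t: 10.8
eef_pos: [0.5671, -0.082, 0.1691]
tcp_rot: [179.9, 0.0, 74.3]
wrist_force: [-1.2, 0.1, 0.1]
finger_gap: 0.0139
```

```bash
python3 see.py i side
python3 - <<'E'
from station import *
import numpy as np
f=[]
for i in range(3):
    f.append(get_state()["wrist_force"]); read_camera("side")
s=get_state();f.append(s["wrist_force"]);print(np.array(f).round(2),s["eef_pos"],s["t"])
E
python3 crop.py i side 240 120 160 120
```

```text
[[-1.9   0.34 -0.14]
 [-1.33 -0.21 -0.06]
 [-1.6   0.4   0.05]
 [-1.95  1.02 -0.35]] [ 0.5670525  -0.08202764  0.16906471] 11.0
5.0
```

View pics/i_side_c.png

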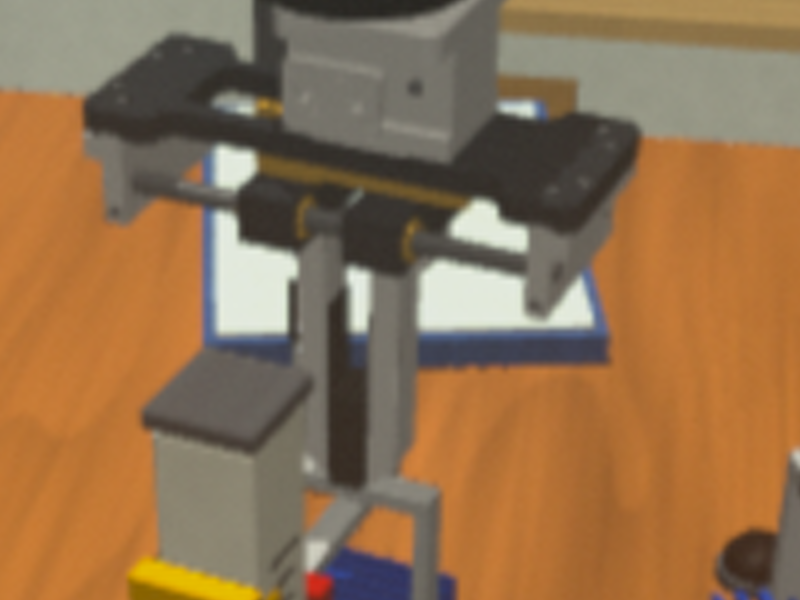

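Force z is near zero at a dip of about 42 mm, so the load is fully transferred. Releasing, then rising straight up.

arm_command([
  [0, [0, 0, 0], [0, 0, 0]],
  [0, [0, 0, 0], [0, 0, 0]],
  [0, [0, 0, 0], [0, 0, 0]],
  [0, [0, 0, 0], [0, 0, 0]],
  [0, [0, 0, -1], [0, 0, 0]],
  [0, [0, 0, -3], [0, 0, 0]],
  [0, [0, 0, -3], [0, 0, 0]],
  [0, [0, 0, -3], [0, 0, 0]],
])

```text
t: 12.0
eef_pos: [0.5666, -0.0818, 0.2714]
tcp_rot: [180.0, 0.0, 74.2]
wrist_force: [0.4, 0.3, 0.2]
finger_gap: 0.0467
```

```bash
python3 see.py j side wrist;  python3 crop.py j side 220 170 160 140; python3 plan.py .6226 .112 .29 74.3 8
```

```text
4.285714285714286
t 12.1 pos [ 0.5693 -0.0826  0.2753] rot [1.7945e+02 4.0000e-02 7.4240e+01] F [ 0.91 -0.97  0.65] gap 0.0468 tot mm [ 53.3 194.6  14.7] deg [ 0.6  0.  -0.1]
[2.52, -0.02, -0.19] [0.07, 0.0, -0.01]
[2.52, -0.02, -0.19] [0.07, 0.0, -0.01]
[2.52, -0.02, -0.19] [0.07, 0.0, -0.01]
[2.52, -0.02, -0.19] [0.07, 0.0, -0.01]
[2.52, -0.02, -0.19] [0.07, 0.0, -0.01]
[2.52, -0.02, -0.18] [0.07, 0.0, -0.01]
[2.52, -0.02, -0.18] [0.07, 0.0, -0.01]
[2.52, -0.02, -0.18] [0.07, 0.0, -0.01]
```

View pics/j_side_c.png

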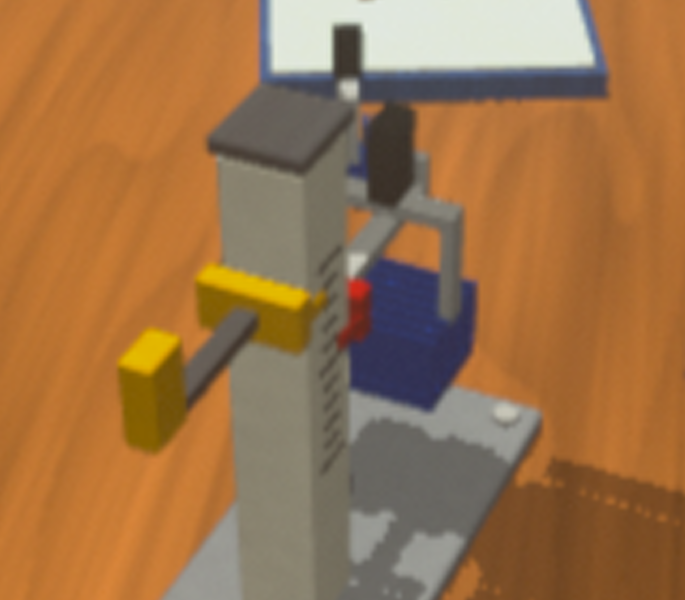

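View pics/j_wrist.png

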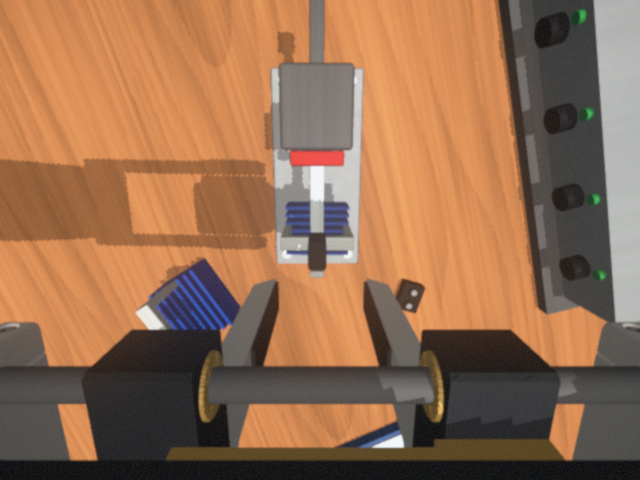

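arm_command([
  [0, [0.5, 0, -1.8], [0.4, 0, 0]],
  [0, [2, 0, -0.5], [0.2, 0, 0]],
  [0, [3.3, 0, 0], [0, 0, 0]],
  [0, [3.8, 0, 0], [0, 0, 0]],
  [0, [3.8, 0, 0], [0, 0, 0]],
  [0, [3.3, 0, 0], [0, 0, 0]],
  [0, [2, 0, 0], [0, 0, 0]],
  [0, [0.8, 0, 0], [0, 0, 0]],
])

```text
t: 13.1
eef_pos: [0.6198, 0.1165, 0.2875]
tcp_rot: [-179.1, 0.1, 74.3]
wrist_force: [0.2, -0.6, 0.1]
finger_gap: 0.0472
```

```bash
python3 plan.py .6226 .112 .28 74.3 8|head -2;python3 see.py k side wrist;  python3 crop.py k side 220 170 160 140;  python3 plan.py .6226 .112 .28 74.3 8|head -2
```

```text
t 13.1 pos [0.6198 0.1165 0.2875] rot [-1.7906e+02  1.3000e-01  7.4270e+01] F [ 0.23 -0.61  0.12] gap 0.0472 tot mm [ 2.8 -4.5 -7.5] deg [-0.9  0.1 -0. ]
[-0.04, 0.05, 0.09] [-0.12, 0.02, -0.0]
4.285714285714286
t 13.2 pos [0.6198 0.1157 0.2877] rot [-1.7908e+02  1.3000e-01  7.4240e+01] F [ 0.55  0.16 -0.36] gap 0.0468 tot mm [ 2.8 -3.7 -7.7] deg [-0.9  0.1 -0.1]
[-0.03, 0.05, 0.1] [-0.12, 0.02, -0.01]
```

View pics/k_side_c.png

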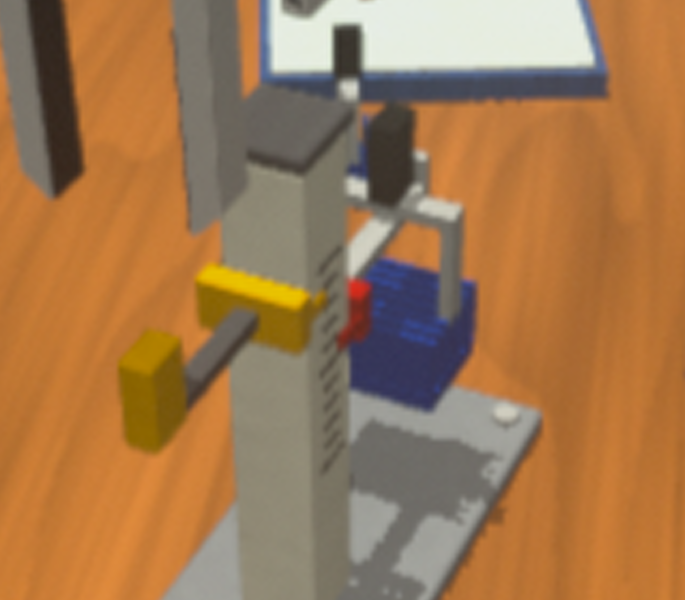

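View pics/k_wrist.png

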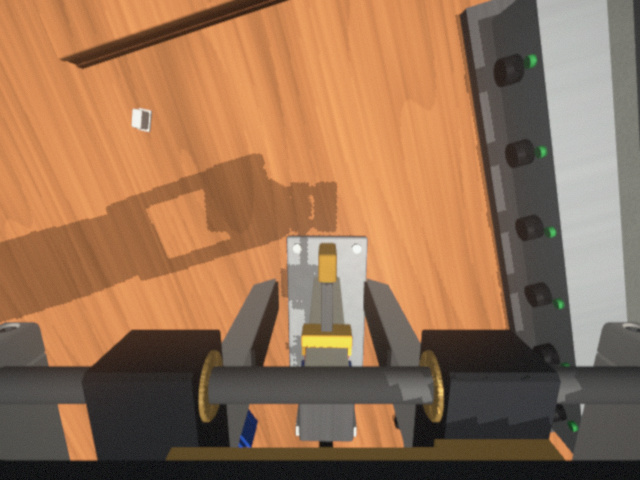

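```bash
cat > dip.py <<'E'
import sys
from h import *
tag=sys.argv[1]; dr,dp=float(sys.argv[2]),float(sys.argv[3]); ox,oy=map(float,sys.argv[4:6])
c=pickle.load(open(f"pics/{tag}_side.pkl","rb")); im=cv2.cvtColor(c["image"],cv2.COLOR_RGB2BGR)
x0,y0,wd,ht=[float(v) for v in sys.argv[6:10]] if len(sys.argv)>6 else (240,185,100,75)
s=8; M=np.array([[s,0,-x0*s],[0,s,-y0*s],[0,0,1.]])
big=cv2.warpAffine(im,M[:2],(int(wd*s),int(ht*s)),flags=cv2.INTER_CUBIC)
M2=M.copy(); M2[:2,2]+=[ox*s,oy*s]; c["mtx"]=M2@c["mtx"]
_,pb=pickle.load(open("poses.pkl","rb"))
Z=lambda d:200-d
mods=[(pb,[box(-18,18,-20,20,12,258)],0),
(pb,[box(-22,22,20,32,Z(dr)-12,Z(dr)+12),box(-7,7,89,111,Z(dr)-4,Z(dr)+34)],0),
(pb,[box(-22,22,-32,-20,Z(dp)-12,Z(dp)+12)],0)]
cv2.imwrite(f"pics/{tag}_dip.png",overlay(c,big,mods))
E
python3 dip.py k 22 43 0 0
```

```text
(no output)
```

View pics/k_dip.png

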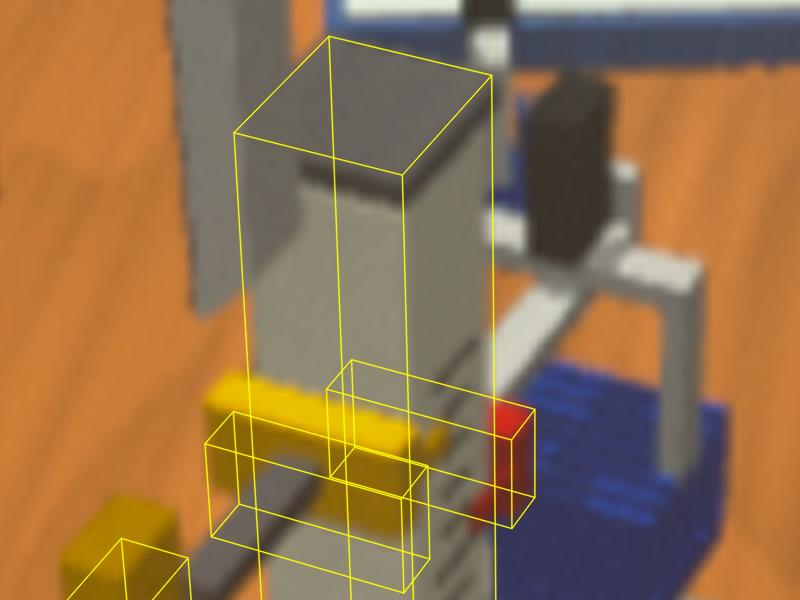

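```bash
python3 dip.py k 10 42.5 0 0
```

```text
(no output)
```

View pics/k_dip.png

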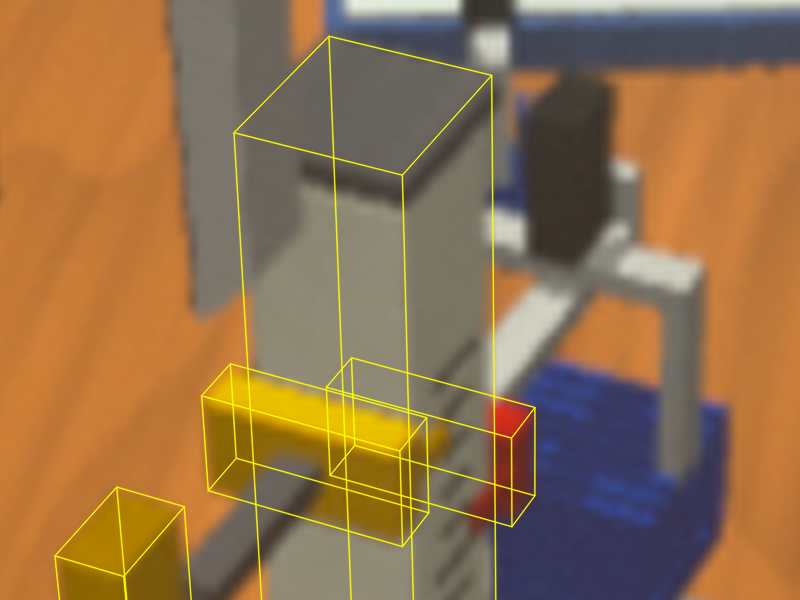

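arm_command([
  [0, [-0.2, 0.3, 1], [-0.9, 0.1, 0]],
  [0, [-0.1, 0.1, 2], [0, 0, 0]],
  [0, [0, 0, 2.5], [0, 0, 0]],
  [0, [0, 0, 2], [0, 0, 0]],
  [0, [0, 0, 1.2], [0, 0, 0]],
  [0, [0, 0, 0.5], [0, 0, 0]],
  [0, [0, 0, 0], [0, 0, 0]],
  [0, [0, 0, 0], [0, 0, 0]],
])

```text
t: 14.2
eef_pos: [0.6232, 0.1033, 0.1928]
tcp_rot: [179.7, 0.1, 73.7]
wrist_force: [-0.9, 0.4, -0.1]
finger_gap: 0.047
```

```bash
python3 see.py l side wrist;  python3 crop.py l side 220 150 160 140;  python3 plan.py .6225 .1118 .1915 74.3 1; python3 dip.py l 9.5 42.5 0 0
```

```text
4.285714285714286
t 14.3 pos [0.6232 0.1034 0.1929] rot [1.7968e+02 1.0000e-01 7.3680e+01] F [-0.12  0.36  0.53] gap 0.0472 tot mm [-0.7  8.4 -1.4] deg [ 0.3  0.1 -0.6]
[0.79, -0.3, 0.13] [0.32, 0.1, -0.62]
```

View pics/l_side_c.png

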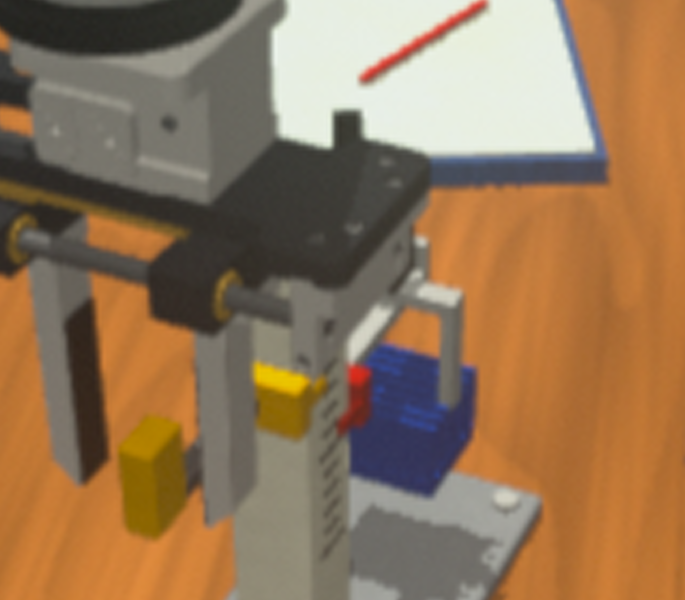

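View pics/l_wrist.png

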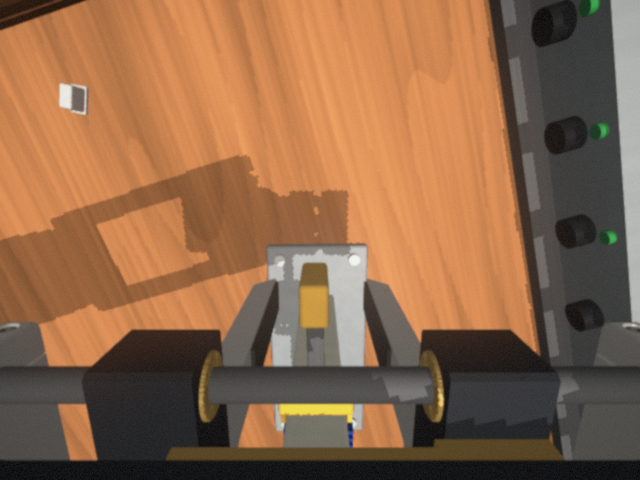

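View pics/l_dip.png

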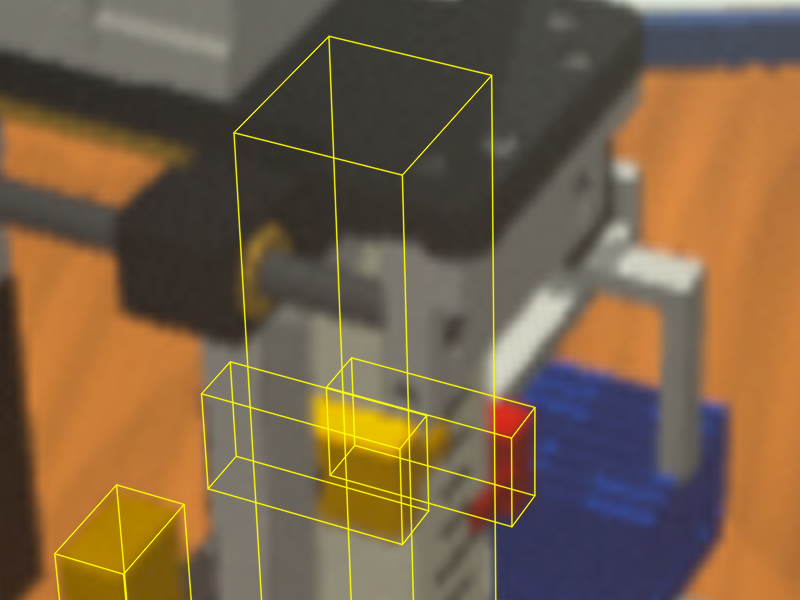

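arm_command([
  [0, [0.8, -0.3, 0.1], [0.3, 0, -0.6]],
  [0, [0, 0, 0], [0, 0, 0]],
  [0, [0, 0, 0], [0, 0, 0]],
  [1, [0, 0, 0], [0, 0, 0]],
  [1, [0, 0, 0], [0, 0, 0]],
  [1, [0, 0, 0], [0, 0, 0]],
  [1, [0, 0, 0], [0, 0, 0]],
  [1, [0, 0, 0], [0, 0, 0]],
], newtons=15)

```text
t: 15.3
eef_pos: [0.6225, 0.1132, 0.1929]
tcp_rot: [180.0, 0.1, 74.3]
wrist_force: [-0.2, -1.1, -1.1]
finger_gap: 0.0136
```

```bash
python3 see.py m side wrist;  python3 plan.py .6225 .1118 .1915 74.3 1; python3 dip.py m 9.5 42.5 0 0
```

```text
t 15.4 pos [0.6225 0.1132 0.1929] rot [1.7998e+02 6.0000e-02 7.4350e+01] F [-0.6   0.56  0.44] gap 0.014 tot mm [-0.  -1.4 -1.4] deg [0.  0.1 0. ]
[-0.14, 0.04, 0.14] [0.02, 0.06, 0.05]
```

View pics/m_wrist.png

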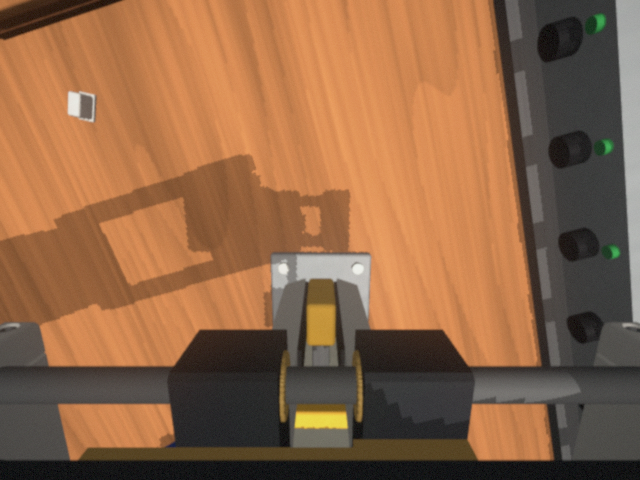

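View pics/m_dip.png

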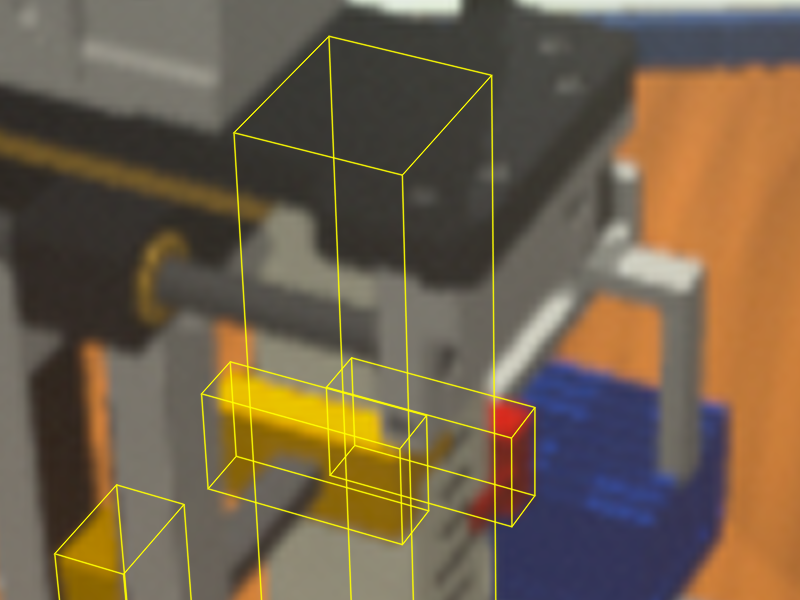

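arm_command([
  [1, [0, 0, 0.4], [0, 0, 0]],
  [1, [0, 0, 0.6], [0, 0, 0]],
  [1, [0, 0, 0.7], [0, 0, 0]],
  [1, [0, 0, 0.7], [0, 0, 0]],
  [1, [0, 0, 0.5], [0, 0, 0]],
  [1, [0, 0, 0.2], [0, 0, 0]],
  [1, [0, 0, 0], [0, 0, 0]],
  [1, [0, 0, 0], [0, 0, 0]],
])

```text
t: 16.4
eef_pos: [0.6225, 0.1133, 0.1599]
tcp_rot: [180.0, 0.1, 74.3]
wrist_force: [-0.8, 0.1, 1.7]
finger_gap: 0.0139
```

```bash
python3 see.py n side top;  python3 plan.py .6225 .1118 .160 74.3 1; python3 dip.py n 42.5 42.5 0 0 240 200 100 75;python3 crop.py n top 230 160 120 90
```

```text
t 16.5 pos [0.6225 0.1133 0.16  ] rot [1.7998e+02 6.0000e-02 7.4340e+01] F [-1.48  0.36  1.35] gap 0.0143 tot mm [-0.  -1.5  0. ] deg [0.  0.1 0. ]
[-0.14, 0.03, -0.0] [0.02, 0.06, 0.04]
6.666666666666667
```

View pics/n_dip.png

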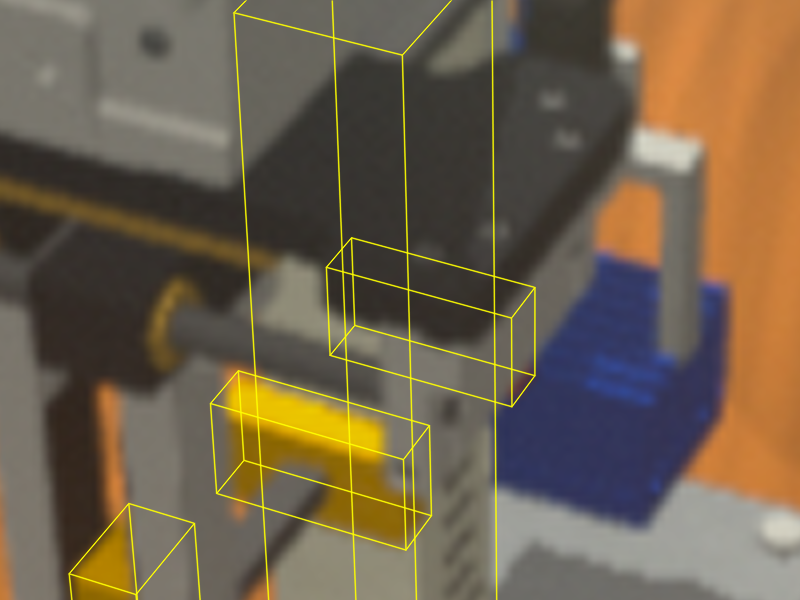

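arm_command([
  [0, [0, 0, 0], [0, 0, 0]],
  [0, [0, 0, 0], [0, 0, 0]],
  [0, [0, 0, 0], [0, 0, 0]],
  [0, [0, 0, -1.5], [0, 0, 0]],
  [0, [0, 0, -3], [0, 0, 0]],
  [0, [0, 0, -4], [0, 0, 0]],
  [0, [0, 0, -4], [0, 0, 0]],
  [0, [0, 0, -3], [0, 0, 0]],
])

```text
t: 17.5
eef_pos: [0.6217, 0.113, 0.3201]
tcp_rot: [-179.9, 0.1, 74.4]
wrist_force: [-0.4, -0.2, 0.0]
finger_gap: 0.0469
```

```bash
python3 see.py o side wrist;  python3 plan.py .6225 .1118 .160 74.3 1; python3 dip.py o 42.5 42.5 0 0 240 200 100 75;python3 crop.py o side 255 205 70 52
```

```text
t 17.6 pos [0.6237 0.1132 0.3232] rot [179.66  -0.    74.37] F [0.19 0.06 0.95] gap 0.0473 tot mm [  -1.2   -1.4 -163.2] deg [ 0.3 -0.   0.1]
[-0.16, -0.17, 16.31] [0.34, -0.0, 0.07]
11.428571428571429
```

View pics/o_dip.png

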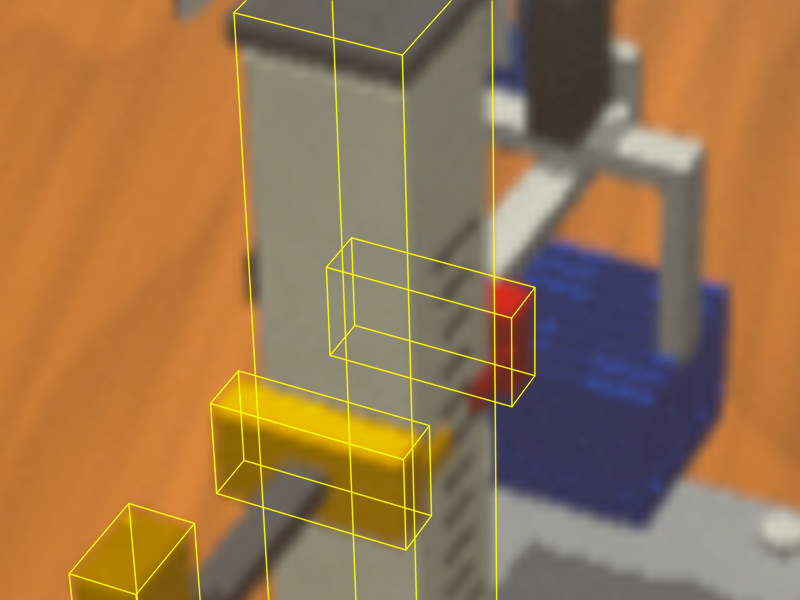

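View pics/o_side_c.png

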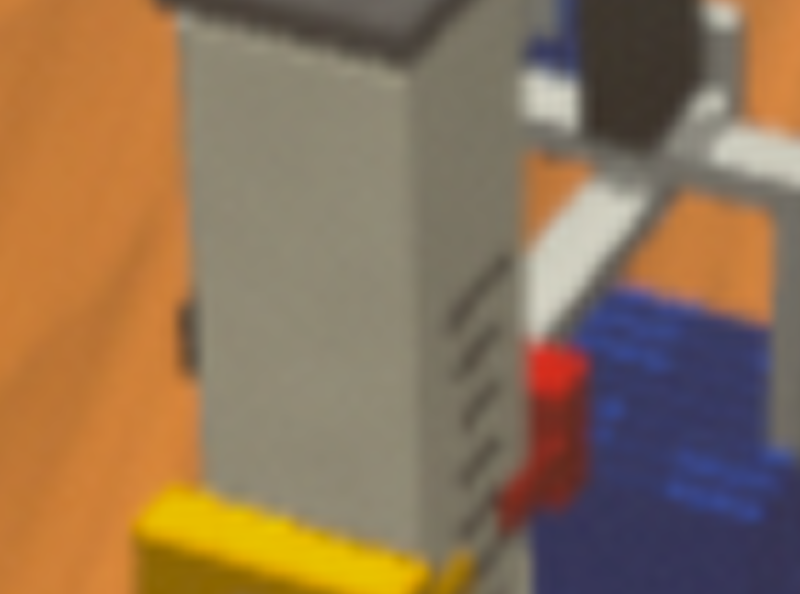

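View pics/o_wrist.png

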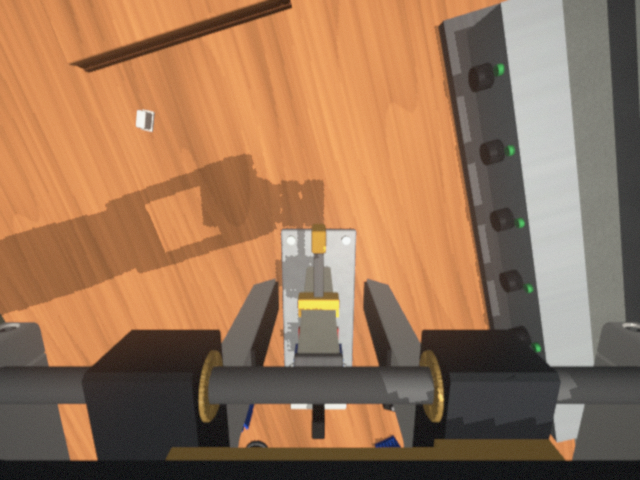

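Rider and pointer look close to level: yellow tip near (296,253), red tip near (299,250) in full-frame pixels. I'll fit both by sub-pixel model rendering on averaged side frames.

```bash
cat > fine.py <<'E'
import sys
from h import *
from station import *
from scipy.optimize import minimize
tag=sys.argv[1]
try: ims,c=pickle.load(open(f"pics/{tag}_avg.pkl","rb"))
except Exception:
    cs=[read_camera("side") for _ in range(6)]; c=cs[0]; ims=np.array([x["image"] for x in cs]).astype(float); pickle.dump((ims,c),open(f"pics/{tag}_avg.pkl","wb"))
im=ims.mean(0); print("drift",[round(float(np.abs(ims[i]-ims[0])[225:265,270:312].mean()),2) for i in (1,5)])
_,pb=pickle.load(open("poses.pkl","rb"))
S=8
campos=c["cam_to_world"][:3,3]
def faces(b):
    x0,x1,y0,y1,z0,z1=b
    return {"top":[(x0,y0,z1),(x1,y0,z1),(x1,y1,z1),(x0,y1,z1)],"py":[(x0,y1,z0),(x1,y1,z0),(x1,y1,z1),(x0,y1,z1)],"mx":[(x0,y0,z0),(x0,y1,z0),(x0,y1,z1),(x0,y0,z1)]}
def render(layers,roi,sh,blur):
    u0,v0,u1,v1=roi; W,H=(u1-u0)*S,(v1-v0)*S
    lab=np.zeros((H,W),np.uint8)
    for P,l in layers:
        uv=(proj(c,w(pb,np.array(P)/1000.))+sh-[u0,v0]+.5)*S-.5
        cv2.fillPoly(lab,[np.round(uv*16).astype(np.int32)],int(l),shift=4)
    n=max(l for _,l in layers)+1
    out=[]
    for l in range(n):
        m=(lab==l).astype(np.float32)
        m=cv2.GaussianBlur(m,(0,0),blur*S); out.append(cv2.resize(m,(u1-u0,v1-v0),interpolation=cv2.INTER_AREA).ravel())
    return np.array(out).T
def mk(kind,d,yb):
    z=200-d; col=[-18,18,-20,20,12,258]; L=[]
    if kind=="r":
        f=faces([-22,22,-32,-20,z-12,z+12]); b=faces([-22,-18,-20,yb,z-3,z+3])
        L+=[(f["py"],2),(f["top"],1),(f["mx"],3)]; cf=faces(col); L+=[(cf["py"],0),(cf["mx"],0),(cf["top"],0)]
        L+=[(b["top"],1),(b["py"],2),(b["mx"],3)]
    else:
        f=faces([-22,22,20,32,z-12,z+12]); b=faces([-22,-18,yb,20,z-3,z+3])
        L+=[(b["top"],1),(b["mx"],3),(f["top"],1),(f["py"],2),(f["mx"],3)]
    return L
R,G,B=im[...,0],im[...,1],im[...,2]
def solve(kind,ch,roi,d0,sh):
    u0,v0,u1,v1=roi; y=ch[v0:v1,u0:u1].ravel()
    def f(p):
        A=render(mk(kind,p[0],p[1]),roi,[p[2] if len(p)>2 else sh[0],sh[1]],.6); A=A[:,A.sum(0)>.5]
        x=np.linalg.lstsq(A,y,rcond=None)[0]; return float(np.sqrt(np.mean((A@x-y)**2)))
    best=None
    for d in d0:
        for yb in ((-12,-6,-2) if kind=="r" else (2,6,12)):
          r=minimize(f,[d,yb,sh[0]],method="Nelder-Mead",options=dict(initial_simplex=[[d,yb,sh[0]],[d+2,yb,sh[0]],[d,yb+3,sh[0]],[d,yb,sh[0]+.8]],xatol=.02,fatol=.002))
          if best is None or r.fun<best.fun: best=r
    return best
rr=solve("r",R-G,(294,228,312,258),[40,44],(0,0)); print("red dip,yb,du",rr.x.round(2),"rms",round(rr.fun,2))
yd=float(sys.argv[2]); off=int(sys.argv[3]) if len(sys.argv)>3 else 0
ry=solve("y",(R+G)/2-B,(282,238+off,300,276+off),[yd-2,yd+2],(0,0)); print("yel dip,yb,du",ry.x.round(2),"rms",round(ry.fun,2))
E
python3 fine.py p 42.5
```

```text
drift [0.87, 0.86]
red dip,yb,du [ 43.15 -17.58  -0.56] rms 12.19
yel dip,yb,du [44.95  9.08 -0.68] rms 11.44
```

```bash
cat > ov2.py <<'E'
import sys
from h import *
tag,dr,dp,yb=sys.argv[1],*map(float,sys.argv[2:5]); du=float(sys.argv[5])
ims,c=pickle.load(open(f"pics/{tag}_avg.pkl","rb")); im=np.clip(ims.mean(0),0,255).astype(np.uint8)[:,:,::-1]
s=16;x0,y0,wd,ht=272,228,48,36
M=np.array([[s,0,-x0*s+s/2],[0,s,-y0*s+s/2],[0,0,1.]])
big=cv2.warpAffine(im,M[:2],(wd*s,ht*s),flags=cv2.INTER_CUBIC)
c=dict(c);M2=M.copy();M2[0,2]+=du*s;c["mtx"]=M2@c["mtx"]
_,pb=pickle.load(open("poses.pkl","rb"))
Z=lambda d:200-d
o=overlay(c,big,[(pb,[box(-22,22,20,32,Z(dr)-12,Z(dr)+12),box(-22,-18,yb,20,Z(dr)-3,Z(dr)+3)],0),(pb,[box(-22,22,-32,-20,Z(dp)-12,Z(dp)+12),box(-22,-18,-20,-yb,Z(dp)-3,Z(dp)+3)],0)])
cv2.imwrite(f"pics/{tag}_ov2.png",o);cv2.imwrite(f"pics/{tag}_big.png",big)
E
python3 ov2.py p 44 43 4 -0.6
```

```text
(no output)
```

View pics/p_ov2.png

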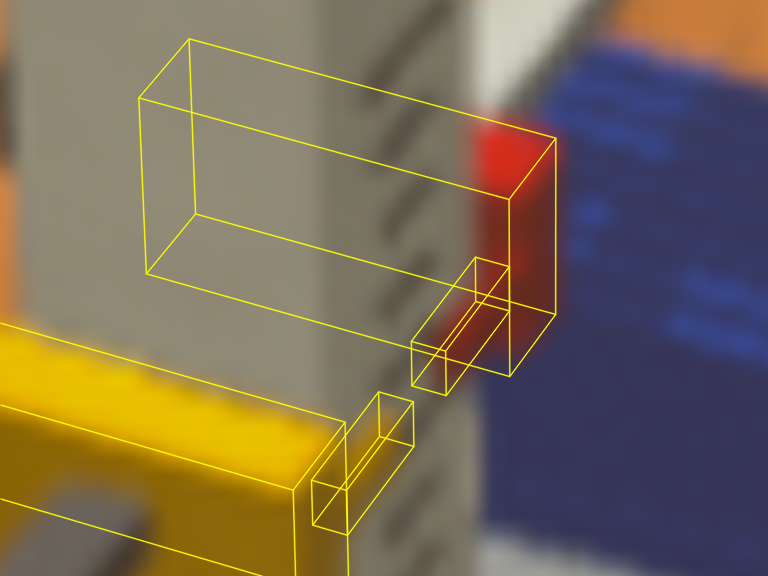

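View pics/p_big.png

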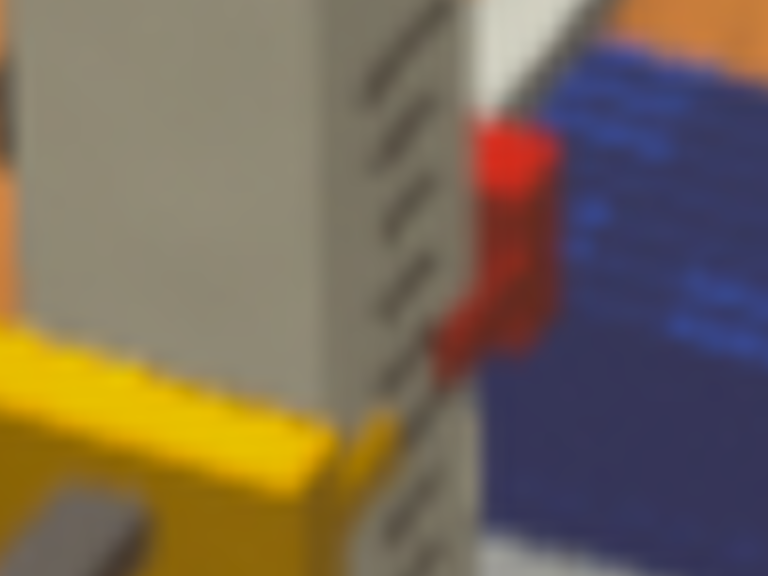

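```bash
cat > fine2.py <<'E'
import sys
sys.argv=[sys.argv[0]]+sys.argv[1:]
src=open("fine.py").read().split("rr=solve")[0]; exec(src)
yd=float(sys.argv[2]); off=int(sys.argv[3]) if len(sys.argv)>3 else 0
def mk2(kind,d,yb,y0,y1,xo):
    z=200-d; L=[]; col=faces([-18,18,-20,20,12,258])
    if kind=="r":
        f=faces([-22,22,-y1,-y0,z-12,z+12]); b=faces([-xo,-18,-y0,-yb,z-3,z+3])
        L+=[(f["py"],2),(f["top"],1),(f["mx"],3),(col["py"],0),(col["mx"],0),(b["top"],4),(b["py"],2),(b["mx"],5)]
    else:
        f=faces([-22,22,y0,y1,z-12,z+12]); b=faces([-xo,-18,yb,y0,z-3,z+3])
        L+=[(b["top"],4),(b["mx"],5),(f["top"],1),(f["py"],2),(f["mx"],3)]
    return L
rois={"r":(294,228,312,258),"y":(282,238+off,300,276+off)}; chs={"r":R-G,"y":(R+G)/2-B}
def cost(p,ret=False):
    dr,dp,yb,ya,y1,xo,du,dv,bl=p; e=[]
    for k,d in(("r",dp),("y",dr)):
        u0,v0,u1,v1=rois[k]; y=chs[k][v0:v1,u0:u1].ravel()
        A=render(mk2(k,d,yb,ya,y1,xo),rois[k],[du,dv],abs(bl)+.2); A=A[:,A.sum(0)>.3]
        x=np.linalg.lstsq(A,y,rcond=None)[0]; e.append((A@x-y)/y.std())
    e=np.concatenate(e); pr=(du/1.)**2*.002+(dv/1.)**2*.002
    return float(np.mean(e**2)+pr)
best=[]
for st in([yd,43,8,22,34,22,-.3,0,.5],[yd+1,42,6,24,36,22,0,0,.5],[yd-1,44,9,20,32,21,0,0,.4]):
    st=np.array(st,float); sx=[st]+[st+np.eye(9)[i]*s for i,s in enumerate([1.5,1.5,2,2,2,1,.5,.4,.15])]
    r=minimize(cost,st,method="Nelder-Mead",options=dict(initial_simplex=sx,maxiter=1200,xatol=.02,fatol=1e-5)); best.append(r); print(round(r.fun,4),r.x.round(2),"rider-pointer",round(r.x[0]-r.x[1],2))
E
time python3 fine2.py p 44
```

```text
drift [0.87, 0.86]
0.0567 [ 4.345e+01  4.333e+01  8.670e+00  2.257e+01  3.163e+01  2.255e+01
 -4.100e-01 -1.000e-02  6.400e-01] rider-pointer 0.12
0.0566 [42.71 44.05  8.96 23.4  32.55 22.57 -0.51  0.    0.7 ] rider-pointer -1.34
0.0567 [ 4.344e+01  4.332e+01  7.910e+00  2.239e+01  3.183e+01  2.124e+01
 -5.200e-01 -2.000e-02  5.600e-01] rider-pointer 0.13
real	0m11.727s
user	0m11.754s
sys	0m0.204s
```

```bash
cat > fine3.py <<'E'
import sys
src=open("fine2.py").read().split("rois=")[0]; exec(src)
c0=pickle.load(open("cams.pkl","rb"))["side"]["image"].astype(float)
k0=np.mean([pickle.load(open(f"pics/{t}_side.pkl","rb"))["image"].astype(float) for t in("j","k")],0)
rid={"y":lambda i:(i[...,0]+i[...,1])/2-i[...,2],"r":lambda i:i[...,0]-i[...,1]}
def data(img,k,roi): u0,v0,u1,v1=roi; return rid[k](img)[v0:v1,u0:u1].ravel()
D=[("r",(294,208,312,236),c0,0),("y",(282,222,300,260),c0,1),("y",(282,222,300,260),k0,1),("r",(294,228,312,258),k0,2),("r",(294,228,312,258),im,2),("y",(282,238+off,300,276+off),im,3)]
Y=[data(i,k,roi) for k,roi,i,_ in D]
def cost(p):
    a,dp,dr,yb,ya,xo,du,dv,bl=p; dd=[0,a,dp,dr]; e=[]
    for (k,roi,_,j),y in zip(D,Y):
        A=render(mk2(k,dd[j],yb,ya,ya+12,xo),roi,[du,dv],abs(bl)+.2); A=A[:,A.sum(0)>.3]
        x=np.linalg.lstsq(A,y,rcond=None)[0]; e.append((A@x-y)/y.std())
    return float(np.mean(np.concatenate(e)**2))
for st in([10,43,yd,8,21,22,-.3,0,.5],[9,42,yd+1,6,24,22,0,0,.5],[11,44,yd-1,9,20,21,0,0,.4]):
    st=np.array(st,float); sx=[st]+[st+np.eye(9)[i]*s for i,s in enumerate([1.5,1.5,1.5,2,2,1,.5,.6,.15])]
    r=minimize(cost,st,method="Nelder-Mead",options=dict(initial_simplex=sx,maxiter=1500,xatol=.02,fatol=1e-5)); print(round(r.fun,4),r.x.round(2),"rider-pointer",round(r.x[2]-r.x[1],2))
E
time python3 fine3.py p 44
```

```text
drift [0.87, 0.86]
0.1218 [10.51 43.01 43.62  8.55 20.93 21.95 -0.54  0.37  0.56] rider-pointer 0.61
0.1232 [10.05 42.59 43.28  7.64 20.87 21.83 -0.55  0.57  0.65] rider-pointer 0.69
0.1231 [11.02 43.31 44.2   8.28 20.77 21.12 -0.46  0.2   0.51] rider-pointer 0.9
real	0m29.036s
user	0m29.033s
sys	0m0.308s
```

The joint fit uses the unloaded frame (hook dip 0) as a reference and gives pointer ≈ 43.0 mm, rider ≈ 43.6 mm. Rider travel of 33.1 mm agrees with the arm's 32.9 mm. One last look before handing in.

```bash
python3 see.py z side wrist; python3 crop.py z side 200 150 200 150
python3 - <<'E'
import cv2,numpy as np
a=cv2.imread("pics/z_side.png").astype(int);b=cv2.imread("pics/o_side.png").astype(int)
print(np.abs(a-b)[200:290,260:340].mean())
E
```

```text
4.0
1.0193981481481482
```

View pics/z_side_c.png

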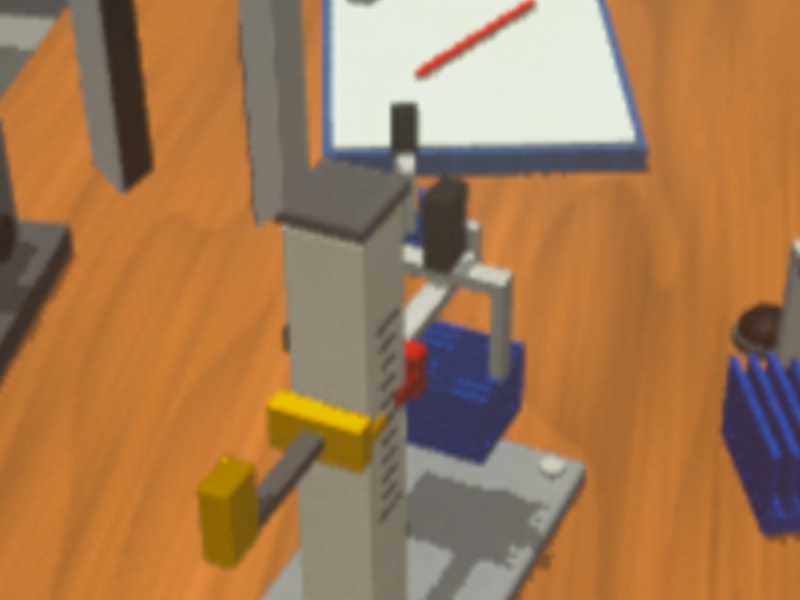

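The sink hangs freely with its tab at about (311,207), the yellow index at (294,256) lines up with the red blade at (300,249), nothing is moving, and the gripper is clear.

```bash
python3 -c "
from station import *
print(close_job())"
```

```text
the job is handed in; nothing more can be done
None
```

I hung the middle-sized blue heat sink on the hook, let it settle, and set the yellow rider level with the red pointer. The job was handed in at about 18 s; no verdict was reported.

- **Hanging:** I lowered the sink slowly until the wrist force was near zero (about −0.1 N) before letting go. The hook was about 42 mm down then, well short of its 100 mm bottom stop.
- **Stillness:** pictures taken before and after setting the rider showed no movement, so the hook had stopped bouncing.
- **Rider:** I gripped the knob, moved it down 33 mm and let go.
- **Last checks:** the final picture shows the sink hanging freely and the gripper clear above the balance. I never reached for the small parts, and saw none of them disturbed.
- **Level accuracy:** the best fit puts the pointer at 43.0 mm and the rider at 43.6 mm, so the rider is about 0.6 mm low. Less constrained fits disagreed, from 1.3 mm high to 1.8 mm low. I judged this level and did not grip the rider again.

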